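# Knock out the hot shortbread and rack it

## Task

Shortbread has just been baked in the three-nest mould and sticks in its nests: push every biscuit up out of its nest with that nest's knockout lever, slide the lifter under it, carry it over and leave it lying flat, right way up, on the rods of the wire cooling rack, side by side with the others. The biscuits are hot food: never touch one with the fingers or let it fall on the worktop. At the end all knockout rods must be back down in the mould, ready for the next batch, and the lifter must lie flat on its wooden board; do not shift the cup, the spice jar and the pitcher that stand behind.

Things in the scene. Friction and masses are not known exactly. Their poses are not given: they have to be found in the camera images.
- mould: aluminium mould, fixed, 100 (x) x 268 (y) x 107 mm high, origin on the worktop under its centre. Round nests 79 mm across, 15 mm deep, at y = +86 (a), 0 (b), -86 mm (c). Each has a knockout: two 16 mm steel rods in two holes of the nest floor, 27 mm either side of its centre along y, driven by a rocker lever: pressing the red pad in front (-x) of the nest down pushes the rods up
- nest_a (a point): centre of the floor of nest a (92 mm above the worktop, 15 mm below the mould's top face)
- nest_b (a point): centre of the floor of nest b (92 mm above the worktop, 15 mm below the mould's top face)
- nest_c (a point): centre of the floor of nest c (92 mm above the worktop, 15 mm below the mould's top face)
- pad_a (a point): middle of the top of the red lever pad of nest a (26 x 34 mm; the point moves with the lever). At rest it is 99 mm in front of the nest centre (mould -x) and 93 mm above the worktop; pressed fully it is 31 mm lower, almost straight down. Takes about 8 N; stays where it is left (friction)
- pad_b (a point): middle of the top of the red lever pad of nest b (26 x 34 mm; the point moves with the lever). At rest it is 99 mm in front of the nest centre (mould -x) and 93 mm above the worktop; pressed fully it is 31 mm lower, almost straight down. Takes about 8 N; stays where it is left (friction)
- pad_c (a point): middle of the top of the red lever pad of nest c (26 x 34 mm; the point moves with the lever). At rest it is 99 mm in front of the nest centre (mould -x) and 93 mm above the worktop; pressed fully it is 31 mm lower, almost straight down. Takes about 8 N; stays where it is left (friction)
- knockout_a (a joint): height of the two knockout rods of nest a above their rest, m: 0 = rods down, tops about flush (1 mm) with the nest floor; 0.030 = fully up, a biscuit's underside is then 15 mm above the mould's top face. Rods stay where they are left (friction); pressing a rod's top down with about 5 N sends both rods and the lever back to rest
- knockout_b (a joint): height of the two knockout rods of nest b above their rest, m: 0 = rods down, tops about flush (1 mm) with the nest floor; 0.030 = fully up, a biscuit's underside is then 15 mm above the mould's top face. Rods stay where they are left (friction); pressing a rod's top down with about 5 N sends both rods and the lever back to rest
- knockout_c (a joint): height of the two knockout rods of nest c above their rest, m: 0 = rods down, tops about flush (1 mm) with the nest floor; 0.030 = fully up, a biscuit's underside is then 15 mm above the mould's top face. Rods stay where they are left (friction); pressing a rod's top down with about 5 N sends both rods and the lever back to rest
- biscuit_a: round hot shortbread biscuit, golden, scored top, 76 mm across, 16 mm thick, 60 g, origin at the centre of its underside, z up. Starts in nest a, nearly flush with the mould's top; absent (None) when that nest is empty
- biscuit_b: round hot shortbread biscuit, golden, scored top, 76 mm across, 16 mm thick, 60 g, origin at the centre of its underside, z up. Starts in nest b, nearly flush with the mould's top; absent (None) when that nest is empty
- biscuit_c: round hot shortbread biscuit, golden, scored top, 76 mm across, 16 mm thick, 60 g, origin at the centre of its underside, z up. Starts in nest c, nearly flush with the mould's top; absent (None) when that nest is empty
- lifter: biscuit lifter (spatula), 180 g, stands on its blade: steel blade 3 mm thick, 52 mm wide from x = -40 to +20 mm, tapering to 28 mm at x = +32, 28 mm wide on to x = +125; wooden grip bar above it, x = -41 to +41, 20 mm wide (y), 34 to 56 mm above the blade's underside, on posts at x = -24 and +24. Origin on the blade's underside below the middle of the grip, x along the blade to its free end, z up
- lifter_tip (a point): middle of the free front edge of the lifter's blade, on its underside (125 mm ahead of the lifter's origin)
- board: pale wooden rest board of the lifter, fixed, 200 (x) x 84 (y) x 6 mm, origin on the worktop under its centre
- rack: steel wire cooling rack, fixed, 110 (x) x 226 (y) mm, origin on the worktop under its centre. Six 5 mm rods along x at y = -107.5, -64.5, -21.5, 21.5, 64.5, 107.5 mm, tops 45 mm above the worktop; they bend down at both ends. Between two rods the lifter's blade can pass, also in and out at the front (-x), down to the frame wires along y at both ends (20 mm high)
- espresso_cup: bystander: white espresso cup, 61 x 85 x 53 mm, behind the mould or the rack
- cocoa_jar: bystander: small spice jar with a dark lid, 44 x 44 x 96 mm, behind the mould or the rack
- milk_pitcher: bystander: steel milk pitcher, 68 x 96 x 86 mm, behind the mould or the rack
Things that resemble listed ones, but are neither listed nor needed, are in the scene too. What is shaped like the biscuit_b but pink is not meant.

How it is judged:
By the outcome, as a careful person would: the job done as asked, in the order asked, and still so for the second after the job is handed in, with the robot touching nothing.
Of biscuit_a, biscuit_b, biscuit_c only 2 to 3 are there at a start; the rules pass over those that are not, and their reading is None.
At some moment in a run one of lifter may be knocked a few centimetres aside while the robot is not near it.
It also fails if it takes over 210 s, if anything falls off the work surface, if the arm or the gripper's body presses on something with over 40 N, if the wrist force passes 120 N, or if a joint passes its speed limit or range.

## Robot

A 6-joint arm with a two-finger parallel gripper is mounted at the origin on a cart in front of the work surface, level with it; the furniture and walls round the work are solid. World frame = base frame: x ahead of the robot, y to its left, z up, the work surface at z = 0. Lengths are in m, angles in degrees, forces in N, time in s.
With the tool pointing down it reaches from about 0.35 to 0.875 m from the base axis. Payload 4.2 kg.
Tool frame: the origin (TCP) lies at the very end of the fingers, on their centre line; the grasp point (between the pads) lies 19 mm behind it; z points along the fingers, y is the line along which they close (so a half turn about z gives the same grasp; the last joint's range is limited). The gripper opens to 87 mm and grips with 3 to 60 N. Pads are 19 mm wide; open, the fingers measure 117 mm over their backs; the gripper's body (75 mm by 190 mm) begins 51 mm behind the grasp point.
Start: joints at [-56.345, 22.042, 0.453, 0, -68.411, -14.817], TCP at [0.202, -0.591, 0.223] pointing down, gripper open.
Joint ranges: [-179.83, 179.83], [-69.29, 118.12], [-61.27, 80.66], [-181.25, 117.63], [-171.15, -9.14], [-177.46, 177.46]. Speed limits (degrees/s): [159.86, 159.86, 180, 180, 180, 180].

## Interface

Orientations are given as a 3x3 rotation matrix whose columns are the frame's x, y, z axes.
In Python, from station import sense, cams, r gives the robot as it stands. The module is installed in compiled form; this text tells all that it offers.
- The arm moves only by the tool step_arm, never from a script. Its argument "targets" is text: rows parted by semicolons, each of 4 numbers parted by spaces: the shift along the tool's x, y, z in cm, then the turn about the tool's z in degrees. In form: x y z turn; .... A call has 1 to 12 rows; each row shifts and turns the commanded pose from where the row before left it, along the tool's axes as they then stand; what a row does not reach is not made up. A row lasts 1/12 s, in which the tool goes at most 41.7 mm and 7.16 degrees, less where a joint would pass 70% of its speed; a pose out of reach is approached as far as the arm can. A call with a gripper value outside its range is refused whole. "claw" is the finger opening in cm, from 0 to 8.7, set as the call begins (left out, the last holds). The fingers move at their own pace and stop on an object; the grip force is fixed at half the most. Time passes only in rows, so rows that do not move let the fingers close. It gives the time, the measured TCP pose, the force, the opening and the grip force at its end, in the units of the state.
- sense(): the state, without advancing time (a new reading comes with each control period).
- cams.capture(name): name is "scene" or "side" or "wrist"; returns a dict with "frame" (384x512x3 uint8, blue, green, red), "vertical_fov" (degrees; the focal length in pixels is half the picture's height over the tangent of half this angle, whatever the lens; pixels are square), "cx", "cy" (the principal point, pixels), "eye" and "rotation" of the camera in the world; the wrist camera has in their place "tool_from_camera" (4x4, takes a point from camera to tool coordinates, whose origin is the TCP and whose axes are the flange's). Camera axes: x right, y down, z forward; pixel columns grow to the right and rows downward; lengths in m; the calibration is good to about 2 mm. A picture is of the moment at which its call begins: read the wrist's pose just before it. There is no depth.
- r.finish_job(): hands the job in; it is judged then, once.
The state is a dict: "time_s": time; "joints": joint angles; "joint_velocities": joint speeds; "effort": joint torques, N m; "tcp_pos": TCP position; "ee_rot": TCP orientation; "wrist_force": force on the tool from outside, world axes, zero at the start; "moment": the same for the moment, N m; "gripper_width": opening from 0.0 (shut) to 1.0 (fully open); "gripper_force": force on a finger pad.
Only numpy, scipy, OpenCV 4.12 (cv2) and the standard library are available. Lean on these libraries where they do the work, as an engineer would, in place of code of your own. Each camera call takes 0.05 s, during which the arm holds its last target. There are 200 camera calls.

## Working session

There is one attempt and no reset: what is moved stays moved. The work goes in short steps, Python scripts to look and compute and a tool call to move; the robot and the scene stay as the last step left them, time stands still between calls to the robot, and variables do not carry over. Pictures are saved under pics/ and viewed, at most 14 in all, crops included, and the job is handed in when it is done.

Besides the shell and the picture viewer there is one more tool, called as name(argument=value, ...) on one line, values as JSON. step_arm: Moves the arm, as the interface text tells. Its arguments: {"type":"object","properties":{"targets":{"type":"string"},"claw":{"type":"number"}},"required":["targets"]}

```bash
mkdir -p pics; cat > h.py <<'E'
import numpy as np, cv2
from station import sense, cams, r
def cap(n,f=None):
    s=sense(); c=cams.capture(n)
    if n=='wrist':
        T=np.eye(4);T[:3,:3]=s['ee_rot'];T[:3,3]=s['tcp_pos']
        M=T@np.array(c['tool_from_camera']); c['eye']=M[:3,3]; c['rotation']=M[:3,:3]
    c['eye']=np.array(c['eye']);c['rotation']=np.array(c['rotation'])
    c['f']=c['frame'].shape[0]/2/np.tan(np.radians(c['vertical_fov'])/2)
    if f: cv2.imwrite('pics/'+f,c['frame']); np.save('pics/'+f+'.npy',{k:v for k,v in c.items()},allow_pickle=True)
    return c
def load(f): return np.load('pics/'+f+'.npy',allow_pickle=True).item()
def ray(c,u,v,z):
    d=c['rotation']@np.array([(u-c['cx'])/c['f'],(v-c['cy'])/c['f'],1]); return c['eye']+d*(z-c['eye'][2])/d[2]
def proj(c,p):
    q=c['rotation'].T@(np.array(p)-c['eye']); return c['f']*q[0]/q[2]+c['cx'],c['f']*q[1]/q[2]+c['cy']
E
python3 - <<'E'
from h import *
for n in ['scene','side','wrist']:
    c=cap(n,n+'0.png'); print(n,c['eye'],c['rotation'].round(3).tolist(),c['f'],c['cx'],c['cy'])
s=sense();print(s)
a=cv2.imread('pics/scene0.png')
cv2.imwrite('pics/scene0b.png',cv2.resize(a,(800,600),interpolation=cv2.INTER_CUBIC))
E
```

```text
scene [0.11141358 0.6635301  1.08964765] [[-0.867, -0.391, 0.309], [-0.498, 0.678, -0.541], [0.002, -0.623, -0.782]] 447.77994009208777 253.80788094977405 200.37702315908894
side [ 0.47251095 -0.8175128   0.60716743] [[0.999, -0.03, 0.03], [-0.042, -0.554, 0.832], [-0.008, -0.832, -0.554]] 363.52473015676 253.25942896932412 195.3177665136264
wrist [ 0.13698715 -0.61436163  0.3825396 ] [[-0.323, 0.917, 0.236], [0.946, 0.312, 0.082], [0.002, 0.25, -0.968]] 328.72889231401325 251.9200703218898 191.78633313526885
{'time_s': 0.15, 'joints': array([-5.63447138e+01,  2.20827688e+01,  3.98949713e-01, -1.98788373e-02,
       -6.84108967e+01, -1.48176870e+01]), 'joint_velocities': array([-0.05291266, -0.04124139,  0.25174886,  0.10465168,  0.04894884,
       -0.00846739]), 'effort': array([-2.89257002e-05, -3.91052699e+01,  1.87587601e+01,  4.22239780e+00,
        1.23803949e-02, -1.48648196e-04]), 'tcp_pos': array([ 0.20168801, -0.59109803,  0.22169833]), 'ee_rot': array([[-9.46478838e-01, -3.22765225e-01, -6.47592417e-04],
       [-3.22765856e-01,  9.46477567e-01,  1.55479341e-03],
       [ 1.11098449e-04,  1.68059978e-03, -9.99998582e-01]]), 'wrist_force': array([-0.24084231, -0.30228839, -0.41982561]), 'moment': array([ 0.00936097, -0.03277004,  0.03742931]), 'gripper_force': 0.0, 'gripper_width': 1.0004123582048288}
```

View pics/scene0b.png

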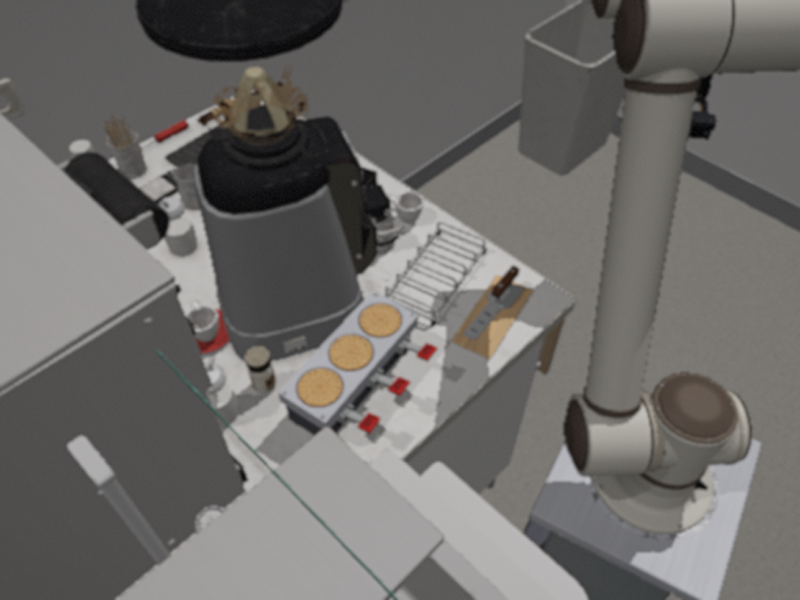

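View pics/side0.png

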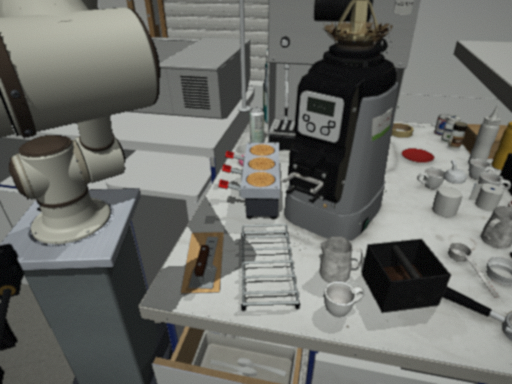

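All three nests hold biscuits, at scene (800 px scale) (380,319), (351,352) and (320,386). The pads are at (426,351), (399,385) and (368,423). The rack is around (437,273), and the lifter lies on the board around (495,305), with its tip toward (475,330).

```bash
python3 - <<'E'
from h import *
S=load('scene0.png');D=load('side0.png')
k=512/800
for n,u,v,z in [('bis1',380,319,.109),('bis2',351,352,.109),('bis3',320,386,.109),('pad1',427,351,.093),('pad2',400,385,.093),('pad3',369,422,.093),('grip1',516,270,.06),('grip2',495,292,.06),('tip',470,335,.009),('rackfar',440,228,.045),('rackR',485,240,.045),('rackL',388,290,.045),('rackN',432,322,.045)]:
    print('S',n,ray(S,u*k,v*k,z).round(3))
for n,u,v,z in [('bis1',261,180,.109),('bis2',261,164,.109),('bis3',261,150,.109),('pad1',223,184,.093),('pad2',225,168,.093),('pad3',228,155,.093),('gripnear',199,275,.06),('gripfar',207,247,.06),('rack nl',241,303,.045),('rack nr',297,301,.045),('rack fl',244,230,.045),('rack fr',287,228,.045),('b nl',182,290,.006),('b nr',218,293,.006),('b fl',192,233,.006),('b fr',222,233,.006)]:
    print('D',n,ray(D,u,v,z).round(3))
for c,f,w in [(S,'sc',(230,140,340,290)),(D,'sd',(170,130,310,320))]:
    x0,y0,x1,y1=w; m=c['frame'][y0:y1,x0:x1]; s=min(800/(x1-x0),600/(y1-y0)); cv2.imwrite(f'pics/{f}.png',cv2.resize(m,None,fx=4,fy=4,interpolation=cv2.INTER_CUBIC)) if f=='sc' else cv2.imwrite(f'pics/{f}.png',cv2.resize(m,None,fx=3.15,fy=3.15,interpolation=cv2.INTER_CUBIC))
E
```

```text
S bis1 [0.518 0.012 0.109]
S bis2 [0.525 0.098 0.109]
S bis3 [0.532 0.182 0.109]
S pad1 [0.418 0.021 0.093]
S pad2 [0.424 0.106 0.093]
S pad3 [0.432 0.192 0.093]
S grip1 [ 0.368 -0.261  0.06 ]
S grip2 [ 0.38  -0.188  0.06 ]
S tip [ 0.39  -0.108  0.009]
S rackfar [ 0.56  -0.304  0.045]
S rackR [ 0.462 -0.32   0.045]
S rackL [ 0.568 -0.101  0.045]
S rackN [ 0.456 -0.074  0.045]
D bis1 [0.523 0.002 0.109]
D bis2 [0.528 0.089 0.109]
D bis3 [0.534 0.177 0.109]
D pad1 [0.422 0.013 0.093]
D pad2 [0.425 0.1   0.093]
D pad3 [0.433 0.181 0.093]
D gripnear [ 0.379 -0.284  0.06 ]
D gripfar [ 0.39 -0.2   0.06]
D rack nl [ 0.464 -0.348  0.045]
D rack nr [ 0.572 -0.348  0.045]
D rack fl [ 0.474 -0.125  0.045]
D rack fr [ 0.58  -0.123  0.045]
D b nl [ 0.337 -0.274  0.006]
D b nr [ 0.415 -0.286  0.006]
D b fl [ 0.34  -0.083  0.006]
D b fr [ 0.417 -0.087  0.006]
```

View pics/sc.png

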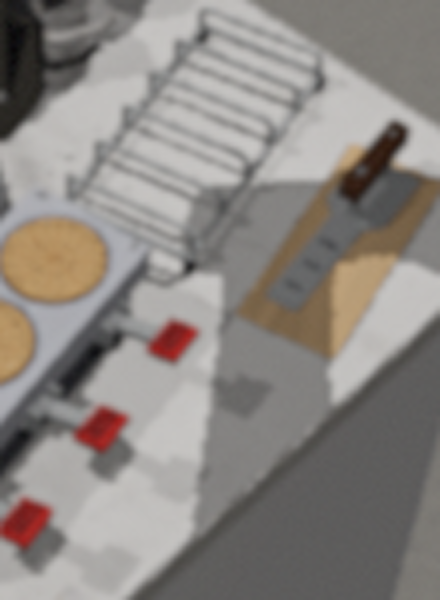

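View pics/sd.png

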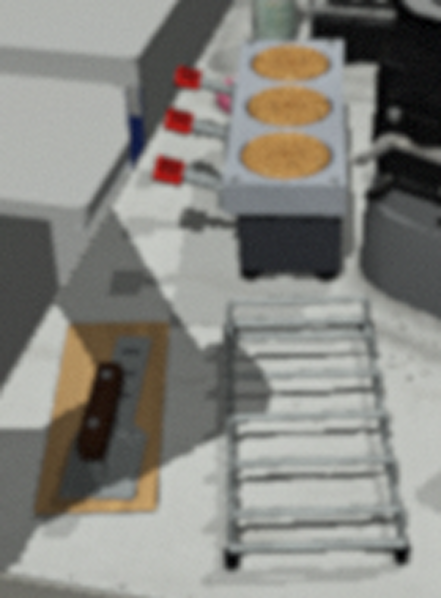

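The rack runs from about (0.47,-0.34) to (0.57,-0.11). Mould yaw is about -4.5°, with nest a at +y. The lifter yaw is about 82°. I'll go above the middle for one overview from the wrist camera.

step_arm(targets="0 0 0 5.8; 0 0 0 5.8; 0 0 0 5.8; 0 0 -1 5.8; -1.2 3.7 -1 0; -1.2 3.7 -1 0; -1.2 3.7 0 0; -1.2 3.7 0 0; -1.2 3.7 0 0; -1.2 3.7 0 0; -1.2 3.7 0 0; -1.2 3.7 0 0", claw=0)

```text
time_s: 1.15
tcp_pos: [0.3201, -0.3018, 0.2525]
ee_rot: [[-0.997, 0.077, 0.0], [0.077, 0.997, 0.0], [-0.0, 0.0, -1.0]]
wrist_force: [1.7, 0.4, 0.3]
gripper_width: 0.171
gripper_force: 0.0
```

step_arm(targets="-1.2 3.7 0 0; -1.2 3.7 0 0; -1.2 3.7 0 0; -1.1 3.7 0 0; -1.1 3.7 0 0; -1.1 3.7 0 0; -1.1 3.7 0 0; 0 0 0 0; 0 0 0 0; 0 0 0 0")

```text
time_s: 1.98
tcp_pos: [0.4191, -0.0514, 0.2523]
ee_rot: [[-0.997, 0.075, -0.001], [0.075, 0.997, -0.0], [0.001, -0.0, -1.0]]
wrist_force: [-0.0, -0.7, 0.3]
gripper_width: 0.004
gripper_force: 0.0
```

```bash
python3 - <<'E'
from h import *
c=cap('wrist','w1.png'); s=sense(); print(s['tcp_pos'],s['ee_rot'].round(3).tolist(),s['time_s'],s['joints'])
cv2.imwrite('pics/w1b.png',cv2.resize(c['frame'],(800,600),interpolation=cv2.INTER_CUBIC))
E
```

```text
[ 0.41903289 -0.05199254  0.25233369] [[-0.997, 0.077, -0.001], [0.077, 0.997, -0.0], [0.001, -0.0, -1.0]] 2.0333 [ 1.51627316e+01  3.66377552e-01 -2.29105702e+01 -2.97957369e-03
 -6.67662273e+01 -1.09559990e+02]
```

View pics/w1b.png

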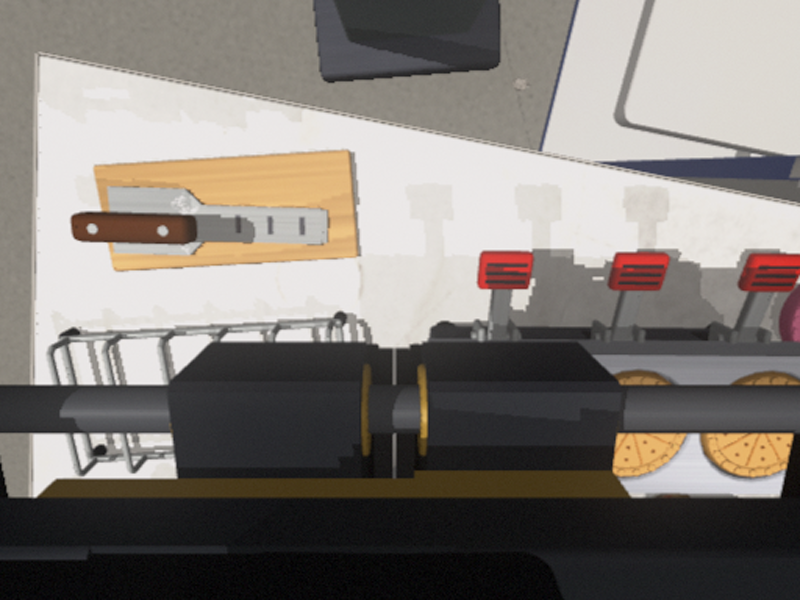

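Wrist view (800 px scale):
- Pads at (505,272), (639,272) and (773,272).
- Lifter grip from (72,227) to (196,229), blade tip at (327,226).
- Board corners at (95,166), (352,150), (358,256) and (113,270).
- Rack front edge along y≈325.

```bash
python3 - <<'E'
from h import *
W=load('w1.png');S=load('scene0.png');D=load('side0.png')
k=512/800
for n,u,v,z in [('padc',505,272,.091),('padb',639,272,.091),('pada',773,272,.091),('g0',72,227,.062),('g1',196,229,.062),('screw0',92,229,.062),('screw1',163,231,.062),('tipL',327,209,.009),('tipR',327,244,.009),('bl0',109,187,.009),('bl1',112,254,.009),('B',95,166,.006),('B',352,150,.006),('B',358,256,.006),('B',113,270,.006),('rack foot',70,332,.02),('foot',340,318,.02),('rod far L',57,345,.045),('rod1',112,340,.045),('rod2',166,337,.045),('b',635,425,.109),('a',750,425,.109)]:
    print(n,ray(W,u*k,v*k,z).round(4))
# triangulate pads
for c,pts in [(S,[(427,351),(400,385),(369,422)]),(D,[(223,184),(225,168),(228,155)])]: pass
E
```

```text
padc [0.4209 0.0185 0.091 ]
padb [0.4273 0.1039 0.091 ]
pada [0.4338 0.1892 0.091 ]
g0 [ 0.3737 -0.2692  0.062 ]
g1 [ 0.3814 -0.1851  0.062 ]
screw0 [ 0.3761 -0.2559  0.062 ]
screw1 [ 0.3811 -0.2078  0.062 ]
tipL [ 0.3783 -0.1016  0.009 ]
tipR [ 0.4055 -0.1046  0.009 ]
bl0 [ 0.349  -0.2671  0.009 ]
bl1 [ 0.4006 -0.2758  0.009 ]
B [ 0.3327 -0.2761  0.006 ]
B [ 0.3358 -0.0783  0.006 ]
B [ 0.4174 -0.0813  0.006 ]
B [ 0.4139 -0.2795  0.006 ]
rack foot [ 0.4591 -0.3167  0.02  ]
foot [ 0.4638 -0.0991  0.02  ]
rod far L [ 0.4617 -0.3118  0.045 ]
rod1 [ 0.4609 -0.2694  0.045 ]
rod2 [ 0.4616 -0.2282  0.045 ]
b [0.5252 0.0972 0.109 ]
a [0.5308 0.172  0.109 ]
```

step_arm(targets="0.1 3.5 0 0; 0.2 3.5 0 0; 0 0 3.8 0; 0 0 3.8 0; 0 0 3.8 0; 0 0 3.8 0; 0 0 0 0")

```text
time_s: 2.62
tcp_pos: [0.4177, 0.0158, 0.0954]
ee_rot: [[-0.997, 0.08, -0.012], [0.08, 0.997, -0.004], [0.011, -0.005, -1.0]]
wrist_force: [0.3, 0.4, 1.3]
gripper_width: 0.001
gripper_force: 0.0
```

step_arm(targets="0 0 0.4 0; 0 0 0.4 0; 0 0 0.4 0; 0 0 0.4 0; 0 0 0.4 0; 0 0 0.4 0; 0 0 0.4 0; 0 0 0.4 0; 0 0 0.4 0; 0 0 0 0; 0 0 0 0")

```text
time_s: 3.53
tcp_pos: [0.4217, 0.0184, 0.0661]
ee_rot: [[-0.997, 0.076, 0.001], [0.076, 0.997, 0.0], [-0.001, 0.001, -1.0]]
wrist_force: [-2.9, -0.1, 4.2]
gripper_width: 0.007
gripper_force: 2.0
```

```bash
python3 - <<'E'
from h import *
c=cap('side','s1.png'); m=c['frame'][100:240,180:330]
cv2.imwrite('pics/s1b.png',cv2.resize(m,None,fx=4,fy=4,interpolation=cv2.INTER_CUBIC)); s=sense();print(s['tcp_pos'],s['wrist_force'])
E
```

```text
[0.42176081 0.01836691 0.06602783] [-3.79164142 -0.35233167  5.94981139]
```

View pics/s1b.png

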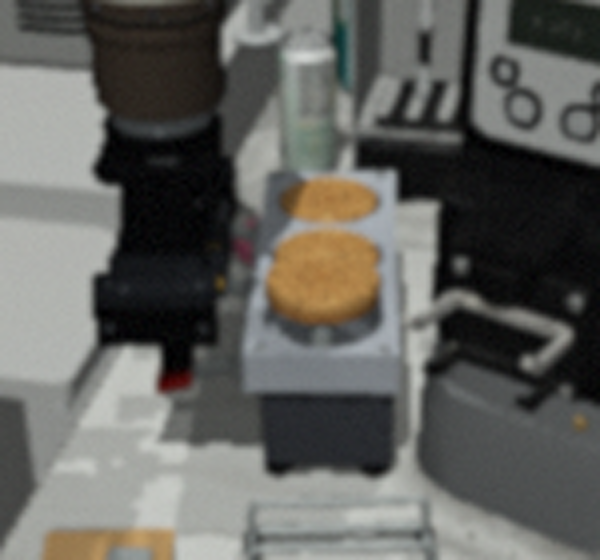

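step_arm(targets="0 0 0.3 0; 0 0 0.3 0; 0 0 0 0; 0 0 0 0; 0 0 0 0")

```text
time_s: 4.0
tcp_pos: [0.4221, 0.0183, 0.0639]
ee_rot: [[-0.997, 0.074, 0.002], [0.074, 0.997, -0.001], [-0.002, -0.001, -1.0]]
wrist_force: [-17.5, 3.0, 46.3]
gripper_width: 0.004
gripper_force: 23.1
```

step_arm(targets="0 0 -2.5 0; 0 0 -2.5 0; 0 4.28 0 0; 0 4.28 0 0; 0 0 0 0; 0 0 1.0 0; 0 0 0 0")

```text
time_s: 4.58
tcp_pos: [0.4282, 0.1024, 0.0984]
ee_rot: [[-0.997, 0.075, 0.0], [0.075, 0.997, 0.001], [-0.0, 0.001, -1.0]]
wrist_force: [-0.3, -0.5, -0.3]
gripper_width: 0.005
gripper_force: 0.0
```

step_arm(targets="0 0 0.4 0; 0 0 0.4 0; 0 0 0.4 0; 0 0 0.4 0; 0 0 0.4 0; 0 0 0.4 0; 0 0 0.4 0; 0 0 0.4 0; 0 0 0.4 0; 0 0 0.4 0; 0 0 0 0; 0 0 0 0")

```text
time_s: 5.58
tcp_pos: [0.4286, 0.1013, 0.0638]
ee_rot: [[-0.997, 0.074, 0.001], [0.074, 0.997, -0.001], [-0.002, -0.001, -1.0]]
wrist_force: [-17.9, 0.8, 46.5]
gripper_width: 0.009
gripper_force: 24.1
```

step_arm(targets="0 0 -2.5 0; 0 0 -2.5 0; 0 4.28 0 0; 0 4.28 0 0; 0 0 0 0; 0 0 1.0 0; 0 0 0 0")

```text
time_s: 6.17
tcp_pos: [0.434, 0.1845, 0.0976]
ee_rot: [[-0.997, 0.076, -0.002], [0.076, 0.997, -0.001], [0.002, -0.001, -1.0]]
wrist_force: [0.2, -0.4, -0.6]
gripper_width: 0.004
gripper_force: 0.0
```

step_arm(targets="0 0 0.4 0; 0 0 0.4 0; 0 0 0.4 0; 0 0 0.4 0; 0 0 0.4 0; 0 0 0.4 0; 0 0 0.4 0; 0 0 0.4 0; 0 0 0.4 0; 0 0 0.1 0; 0 0 0 0; 0 0 0 0")

```text
time_s: 7.17
tcp_pos: [0.4346, 0.1842, 0.0644]
ee_rot: [[-0.997, 0.076, 0.001], [0.076, 0.997, -0.0], [-0.001, -0.0, -1.0]]
wrist_force: [-9.0, -0.7, 22.5]
gripper_width: 0.01
gripper_force: 11.3
```

step_arm(targets="0 0 -3.8 0; 0 0 -3.8 0; 0 0 -3.8 0; 0 0 -3.8 0; 0 0 -3.8 0; -0.5 -3.6 0 0; -0.5 -3.6 0 0; -0.5 -3.6 0 0; -0.5 -3.6 0 0; -0.5 -3.6 0 0; -0.5 -3.6 0 0; -0.5 -3.6 0 0", claw=5)

```text
time_s: 8.17
tcp_pos: [0.4497, -0.0716, 0.252]
ee_rot: [[-0.997, 0.077, 0.001], [0.077, 0.997, 0.0], [-0.001, 0.0, -1.0]]
wrist_force: [1.3, 0.0, 0.0]
gripper_width: 0.571
gripper_force: 0.0
```

step_arm(targets="0 0 0 -7; 0 0 0 -7; 0 0 0 -7; 0 0 0 -7; 0 0 0 -7; 0 0 0 -7; 0 0 0 -7; 0 0 0 -7; 0 0 0 -7; 0 0 0 -7; 0 0 0 -7; 0 0 0 -7")

```text
time_s: 9.17
tcp_pos: [0.4499, -0.0699, 0.2516]
ee_rot: [[-0.175, -0.985, 0.0], [-0.985, 0.175, -0.0], [-0.0, -0.0, -1.0]]
wrist_force: [0.5, -0.0, 0.1]
gripper_width: 0.571
gripper_force: 0.0
```

step_arm(targets="0 0 0 -4; 0 0 0 0; 0 0 0 0")

```text
time_s: 9.42
tcp_pos: [0.45, -0.0697, 0.2516]
ee_rot: [[-0.114, -0.994, 0.0], [-0.994, 0.114, 0.0], [-0.0, -0.0, -1.0]]
wrist_force: [0.8, 0.3, 0.5]
gripper_width: 0.577
gripper_force: 0.0
```

```bash
python3 - <<'E'
from h import *
c=cap('wrist','w2.png'); s=sense(); print(s['tcp_pos'],s['ee_rot'].round(3).tolist(),s['time_s'],s['joints'])
cv2.imwrite('pics/w2b.png',cv2.resize(c['frame'],(800,600),interpolation=cv2.INTER_CUBIC))
E
```

```text
[ 0.45007637 -0.06964071  0.2515969 ] [[-0.113, -0.994, 0.0], [-0.994, 0.113, -0.0], [0.0, -0.0, -1.0]] 9.4667 [ 1.17472919e+01  3.92973991e+00 -1.92638128e+01  3.17453643e-03
 -6.67983717e+01 -1.82622261e+01]
```

View pics/w2b.png

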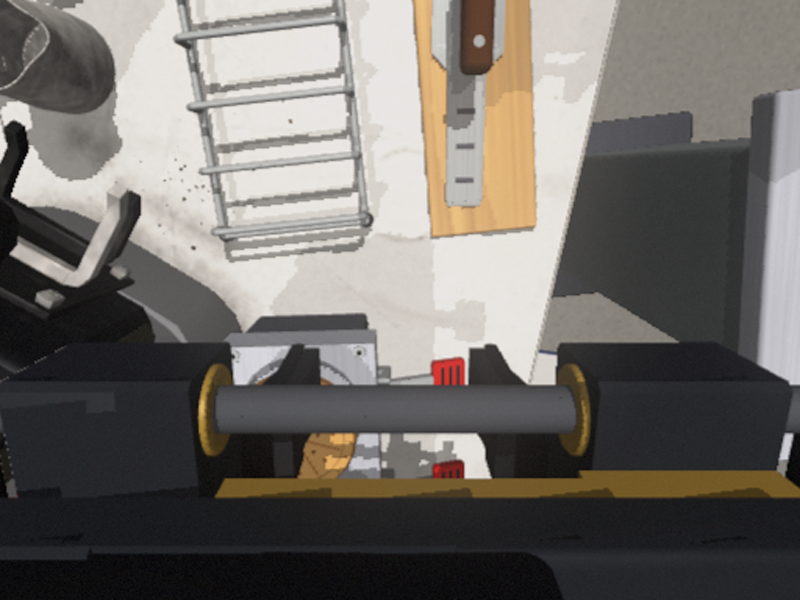

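The wrist view shows four rack rods, running (180,38)-(345,18), (190,105)-(352,88), (203,170)-(358,155) and (215,232)-(367,218). The lifter tip is at (464,206) and the grip end at (477,73). It has not moved.

```bash
python3 - <<'E'
from h import *
W=load('w2.png');k=512/800
for n,u,v,z in [('r4',180,38,.045),('',345,18,.045),('r3',190,105,.045),('',352,88,.045),('r2',203,170,.045),('',358,155,.045),('r1',215,232,.045),('',367,218,.045),('tipL',446,206,.009),('tipR',482,206,.009),('screw1',479,41,.062),('gend',477,73,.062)]:
    print(n,ray(W,u*k,v*k,z).round(4))
E
```

```text
r4 [ 0.5714 -0.2355  0.045 ]
 [ 0.4626 -0.235   0.045 ]
r3 [ 0.5736 -0.1943  0.045 ]
 [ 0.4638 -0.1925  0.045 ]
r2 [ 0.5736 -0.1516  0.045 ]
 [ 0.4655 -0.1493  0.045 ]
r1 [ 0.574  -0.1084  0.045 ]
 [ 0.4648 -0.1059  0.045 ]
tipL [ 0.405  -0.1049  0.009 ]
tipR [ 0.3773 -0.1017  0.009 ]
screw1 [ 0.3804 -0.2081  0.062 ]
gend [ 0.383  -0.1898  0.062 ]
```

step_arm(targets="3.35 1.06 0 -0.7; 3.35 1.06 0 0; 3.35 1.06 0 0; 3.35 1.06 0 0; 3.35 1.06 0 0; 0 0 4 0; 0 0 4 0; 0 0 4 0; 0 0 3 0; 0 0 0 0; 0 0 0 0")

```text
time_s: 10.38
tcp_pos: [0.38, -0.2307, 0.1011]
ee_rot: [[-0.099, -0.995, -0.003], [-0.995, 0.099, 0.0], [0.0, 0.003, -1.0]]
wrist_force: [0.3, -0.6, -0.0]
gripper_width: 0.574
gripper_force: 0.0
```

```bash
python3 - <<'E'
from h import *
c=cap('wrist','w3.png'); s=sense(); print(s['tcp_pos'],s['ee_rot'].round(3).tolist())
cv2.imwrite('pics/w3b.png',c['frame'])
for x in (-41,41,125):
    a=np.radians(84.2); print(proj(c,[.3785+x/1e3*np.cos(a),-.23+x/1e3*np.sin(a),.062 if x<99 else .009]))
E
```

```text
[ 0.38165609 -0.23100859  0.10267107] [[-0.099, -0.995, 0.001], [-0.995, 0.099, -0.001], [0.001, -0.001, -1.0]]
(np.float64(253.93867188116027), np.float64(155.57556287406038))
(np.float64(253.54936606533178), np.float64(276.8709239899678))
(np.float64(252.81478129913705), np.float64(332.22118263477114))
```

View pics/w3b.png

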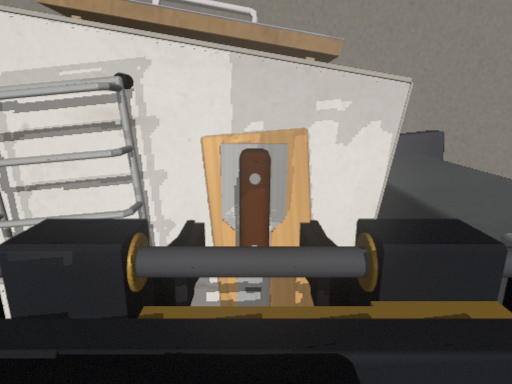

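step_arm(targets="0.2 0.2 2 0; 0 0 2 0; 0 0 1.5 0; 0 0 1 0; 0 0 0.5 0; 0 0 0 0; 0 0 0 0")

```text
time_s: 11.02
tcp_pos: [0.38, -0.2326, 0.0331]
ee_rot: [[-0.098, -0.995, 0.003], [-0.995, 0.098, -0.001], [0.001, -0.003, -1.0]]
wrist_force: [-0.3, 0.2, 0.5]
gripper_width: 0.575
gripper_force: 0.0
```

step_arm(targets="0 0 0 0; 0 0 0 0; 0 0 0 0; 0 0 0 0; 0 0 0 0; 0 0 0 0; 0 0 0 0; 0 0 0 0", claw=0.5)

```text
time_s: 11.68
tcp_pos: [0.3784, -0.2323, 0.0316]
ee_rot: [[-0.099, -0.995, -0.0], [-0.995, 0.099, -0.0], [0.0, 0.0, -1.0]]
wrist_force: [-0.3, 0.9, 2.1]
gripper_width: 0.222
gripper_force: 30.0
```

step_arm(targets="0 0 -1 0; 0 0 -2 0; 0 0 -3 0; 0 0 -3 0; 0 0 -3 0; 0 0 -3 0; 0 0 -2 0; 0 0 0 0; 0 0 0 0")

```text
time_s: 12.43
tcp_pos: [0.3784, -0.232, 0.2018]
ee_rot: [[-0.099, -0.995, 0.002], [-0.995, 0.099, 0.0], [-0.001, -0.002, -1.0]]
wrist_force: [-0.5, 0.3, -3.1]
gripper_width: 0.231
gripper_force: 30.0
```

```bash
python3 - <<'E'
from h import *
s=sense(); print(s['tcp_pos'],s['ee_rot'].round(3).tolist(),s['wrist_force'],s['moment'])
R=s['ee_rot'];
# goal: pre-insert for nest c, lifter origin = tip 5 mm before biscuit front
m=np.array([.9972,-.0755]); my=np.array([.0755,.9972])
nest={'c':np.array([.520,.011]),'b':np.array([.526,.0965]),'a':np.array([.5325,.182])}
for n in nest: print(n,'pre',nest[n]-m*.170,'in',nest[n]-m*.087)
E
```

```text
[ 0.37840433 -0.23203831  0.20181404] [[-0.099, -0.995, 0.002], [-0.995, 0.099, 0.0], [-0.001, -0.002, -1.0]] [-0.54872317  0.26031052 -3.11074969] [ 0.02377364  0.15970153 -0.00436246]
c pre [0.350476 0.023835] in [0.4332436 0.0175685]
b pre [0.356476 0.109335] in [0.4392436 0.1030685]
a pre [0.362976 0.194835] in [0.4457436 0.1885685]
```

step_arm(targets="0 0 0 7; 0 0 0 7; 0 0 0 7; 0 0 0 7; 0 0 0 7; 0 0 0 7; 0 0 0 7; 0 0 0 7; 0 0 0 7; 0 0 0 7; 0 0 0 7; 0 0 0 7")

```text
time_s: 13.43
tcp_pos: [0.3769, -0.2318, 0.1991]
ee_rot: [[-1.0, 0.001, -0.005], [0.001, 1.0, 0.002], [0.005, 0.002, -1.0]]
wrist_force: [-0.1, -0.6, -1.2]
gripper_width: 0.23
gripper_force: 30.0
```

step_arm(targets="0 0 0 4.6; 0.67 3.6 0 0; 0.67 3.6 0 0; 0.67 3.6 0 0; 0.67 3.6 0 0; 0.67 3.6 0 0; 0.67 3.6 0 0; 0.67 3.6 0 0; 0 0 2 0; 0 0 2 0; 0 0 0 0; 0 0 0 0")

```text
time_s: 14.43
tcp_pos: [0.3488, 0.0217, 0.1599]
ee_rot: [[-0.997, 0.074, -0.005], [0.074, 0.997, -0.003], [0.005, -0.003, -1.0]]
wrist_force: [-0.0, -0.1, -0.8]
gripper_width: 0.225
gripper_force: 30.0
```

```bash
python3 - <<'E'
from h import *
s=sense(); print(s['tcp_pos'],s['ee_rot'].round(4).tolist(),s['wrist_force'],s['joints'])
c=cap('side','s2.png'); d=cap('scene','c2.png')
m=cv2.resize(c['frame'][100:240,190:320],None,fx=3,fy=3,interpolation=cv2.INTER_CUBIC); n=cv2.resize(d['frame'][180:300,170:300],None,fx=3,fy=3,interpolation=cv2.INTER_CUBIC)
h=max(m.shape[0],n.shape[0]); o=np.zeros((h,m.shape[1]+n.shape[1],3),np.uint8);o[:m.shape[0],:m.shape[1]]=m;o[:n.shape[0],m.shape[1]:]=n
cv2.imwrite('pics/m2.png',o)
E
```

```text
[0.34875155 0.0217427  0.15988439] [[-0.9972, 0.074, -0.0053], [0.074, 0.9973, -0.003], [0.0051, -0.0034, -1.0]] [-0.03414638 -0.10640668 -0.83023809] [ 3.07733436e+01 -2.07293309e+00 -3.99145770e+01 -1.05865626e-02
 -5.25092412e+01 -1.25009487e+02]
```

View pics/m2.png

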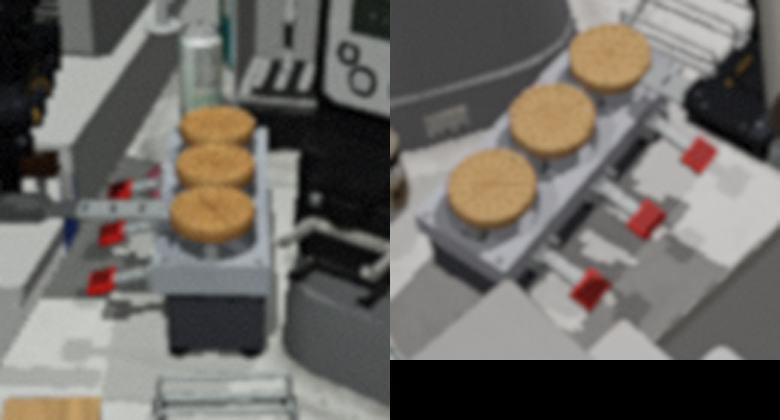

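All three biscuits are raised. In the side crop the blade tip is at (172,207), just in front of biscuit c at (212,208).

```bash
python3 - <<'E'
from h import *
D=load('side0.png');c=load('s2.png'); d=load('c2.png')
print('bis c side',ray(c,260.7,169,.138),'scene',ray(d,(610-390)/3+170,50/3+180,.138),(ray(d,(552-390)/3+170,120/3+180,.138)),ray(d,(491-390)/3+170,187/3+180,.138))
print('tip side', ray(c,190+171/3,100+207/3,.136), 'tip pred px',proj(c,[.3488+.125*.9972,.0217-.125*.0745,.136]))
E
```

```text
bis c side [0.52270569 0.00925604 0.138     ] scene [0.51929994 0.00842402 0.138     ] [0.52298336 0.10156022 0.138     ] [0.53024663 0.18625872 0.138     ]
tip side [0.48703538 0.01482717 0.136     ] tip pred px (np.float64(241.83736388989323), np.float64(169.60590518109177))
```

step_arm(targets="0.5 0.1 0 0; 0 0 0 0; 0 0 1 0; 0 0 1 0; 0 0 0.1 0; 0 0 0 0; 0 0 0 0; 0 0 0 0")

```text
time_s: 15.2
tcp_pos: [0.346, 0.024, 0.1413]
ee_rot: [[-0.997, 0.074, 0.001], [0.074, 0.997, 0.001], [-0.001, 0.001, -1.0]]
wrist_force: [0.1, -0.7, -1.2]
gripper_width: 0.224
gripper_force: 30.0
```

```bash
python3 - <<'E'
from h import *
s=sense(); print(s['tcp_pos'],s['ee_rot'].round(4).tolist(),s['wrist_force'])
c=cap('side','s3.png')
cv2.imwrite('pics/s3b.png',cv2.resize(c['frame'][130:210,180:300],None,fx=6,fy=6,interpolation=cv2.INTER_CUBIC))
E
```

```text
[0.34600849 0.0240332  0.14125263] [[-0.9972, 0.0744, 0.0015], [0.0744, 0.9972, 0.0006], [-0.0014, 0.0007, -1.0]] [ 0.12271906 -0.66289285 -1.22440719]
```

View pics/s3b.png

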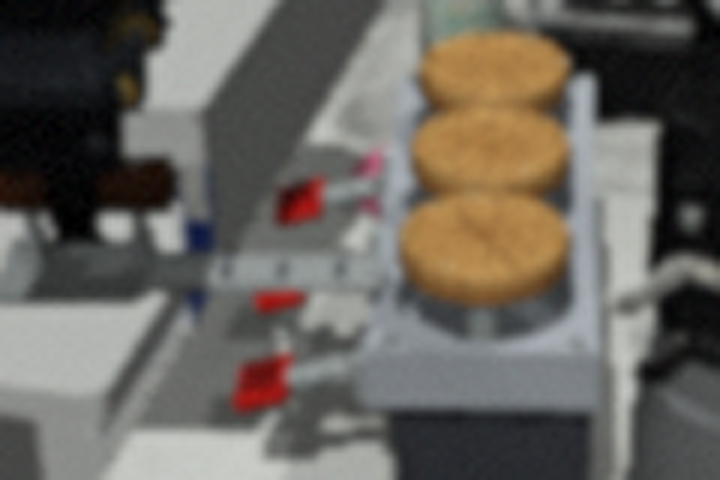

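The blade tip is at crop (383,272), about 19 px short of the biscuit's left edge (402, 245-265) and a little below it.

```bash
python3 - <<'E'
from h import *
c=load('s3.png')
f=lambda p:np.round((np.array(proj(c,p))-[180,130])*6).astype(int)
print('tip seen', ray(c,180+383/6,130+272/6,.1157+.003))
m=np.array([.9972,-.0744])
for L in (.125,.13):
  t=np.array([.346,.024])+m*L; print('tip top pred',f([*t,.1187]),f([*t,.1157]))
n=np.array([.5205,.0105])
for z in (.122,.138): print(z,'left edge',f([*(n-m*.038),z]),'center',f([*n,z]),'right',f([*(n+m*.038),z]))
E
```

```text
tip seen [0.47827112 0.01198624 0.1187    ]
tip top pred [366 269] [366 275]
tip top pred [377 269] [377 275]
0.122 left edge [393 264] center [479 264] right [565 265]
0.138 left edge [392 232] center [479 233] right [566 233]
```

step_arm(targets="0 0 0.3 0; 0 0 0 0; -0.6 0 0 0; -0.7 0 0 0; -0.7 0 0 0; -0.7 0 0 0; -0.7 0 0 0; -0.7 0 0 0; -0.7 0 0 0; -0.7 0 0 0; -0.7 0 0 0; -0.7 0 0 0")

```text
time_s: 16.25
tcp_pos: [0.415, 0.0187, 0.1375]
ee_rot: [[-0.997, 0.074, -0.0], [0.074, 0.997, -0.0], [0.0, -0.0, -1.0]]
wrist_force: [-0.5, 0.4, -2.3]
gripper_width: 0.226
gripper_force: 30.0
```

step_arm(targets="-0.7 0 0 0; -0.6 0 0 0; 0 0 0 0; 0 0 0 0; 0 0 0 0")

```text
time_s: 16.67
tcp_pos: [0.4268, 0.0177, 0.1374]
ee_rot: [[-0.997, 0.074, -0.001], [0.074, 0.997, -0.0], [0.001, -0.0, -1.0]]
wrist_force: [-0.5, 0.5, -2.3]
gripper_width: 0.23
gripper_force: 30.0
```

```bash
python3 - <<'E'
from h import *
s=sense(); print(s['tcp_pos'],s['ee_rot'].round(4).tolist(),s['wrist_force'])
c=cap('side','s4.png')
cv2.imwrite('pics/s4b.png',cv2.resize(c['frame'][130:210,180:300],None,fx=6,fy=6,interpolation=cv2.INTER_CUBIC))
E
```

```text
[0.42680634 0.01765657 0.1373913 ] [[-0.9972, 0.0745, -0.0007], [0.0745, 0.9972, -0.0001], [0.0007, -0.0002, -1.0]] [-0.46231797  0.51118023 -2.32525971]
```

View pics/s4b.png

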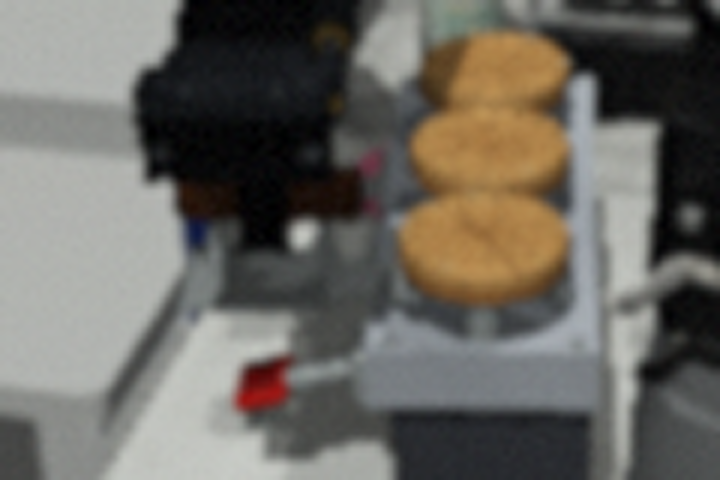

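step_arm(targets="0 0 -0.2 0; 0 0 -0.2 0; 0 0 -0.2 0; 0 0 -0.2 0; 0 0 -0.2 0; 0 0 -0.2 0; 0 0 -0.4 0; 0 0 -0.6 0; 0 0 -0.8 0; 0 0 -0.8 0; 0 0 -0.6 0; 0 0 -0.4 0")

```text
time_s: 17.72
tcp_pos: [0.4277, 0.0179, 0.1869]
ee_rot: [[-0.997, 0.074, 0.002], [0.074, 0.997, 0.001], [-0.002, 0.001, -1.0]]
wrist_force: [-1.2, -0.6, -3.6]
gripper_width: 0.233
gripper_force: 30.0
```

step_arm(targets="0 0 -0.2 0; 0 0 0 0; 0 0 0 0; 0 0 0 0")

```text
time_s: 18.05
tcp_pos: [0.4269, 0.0177, 0.1872]
ee_rot: [[-0.997, 0.074, -0.001], [0.074, 0.997, -0.0], [0.001, -0.0, -1.0]]
wrist_force: [0.5, 0.1, -2.7]
gripper_width: 0.228
gripper_force: 30.0
```

```bash
python3 - <<'E'
from h import *
s=sense(); print(s['tcp_pos'],s['ee_rot'].round(4).tolist(),s['wrist_force'],s['moment'])
c=cap('side','s5.png')
hsv=cv2.cvtColor(c['frame'],cv2.COLOR_BGR2HSV); mk=cv2.inRange(hsv,(10,90,110),(25,220,255)); mk[:, :230]=0; mk[:,300:]=0; mk[240:]=0
print([ (r_[:4].tolist(),int(r_[4])) for r_ in cv2.connectedComponentsWithStats(mk)[2][1:] if r_[4]>60])
cv2.imwrite('pics/s5b.png',cv2.resize(c['frame'][100:210,180:320],None,fx=5,fy=5,interpolation=cv2.INTER_CUBIC))
R=s['ee_rot'][:2,:2]; t=np.array([.5214-.094,-.3006+.0018]); print(R.T@(t-s['tcp_pos'][:2]))
E
```

```text
[0.42691436 0.01770108 0.18717612] [[-0.9972, 0.0744, -0.0009], [0.0744, 0.9972, -0.0002], [0.0009, -0.0003, -1.0]] [ 0.52379829  0.08712878 -2.71798094] [ 0.02711998  0.06253691 -0.00128335]
[([246, 135, 29, 31], 632)]
[-0.02402917 -0.31558796]
```

View pics/s5b.png

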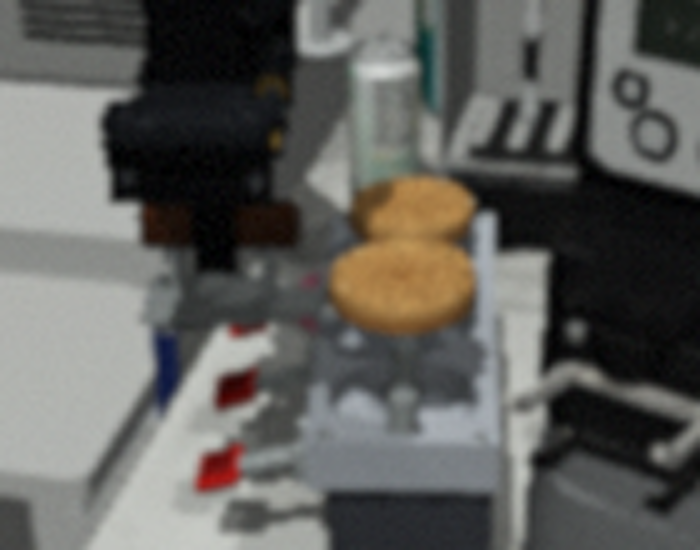

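step_arm(targets="0 -0.3 0 0; 0 -0.6 0 0; 0 -0.9 0 0; 0 -1.2 0 0; -0.1 -1.5 0 0; -0.2 -1.8 0 0; -0.2 -2.1 0 0; -0.2 -2.1 0 0; -0.2 -2.1 0 0; -0.2 -2.1 0 0; -0.2 -2.1 0 0; -0.2 -2.1 0 0")

```text
time_s: 19.1
tcp_pos: [0.4275, -0.1736, 0.1875]
ee_rot: [[-0.997, 0.075, -0.0], [0.075, 0.997, -0.0], [0.0, -0.0, -1.0]]
wrist_force: [0.6, 0.1, -2.4]
gripper_width: 0.225
gripper_force: 30.0
```

step_arm(targets="-0.2 -2.1 0 0; -0.2 -2.1 0 0; -0.2 -2.1 0 0; -0.2 -1.8 0 0; -0.2 -1.5 0 0; -0.1 -1.2 0 0; 0 -0.9 0 -0.6; 0 -0.6 0 -0.8; 0 -0.3 0 -1; 0 0 0 -0.8; 0 0 0 0; 0 0 0 0")

```text
time_s: 20.1
tcp_pos: [0.4298, -0.298, 0.1875]
ee_rot: [[-1.0, 0.018, -0.0], [0.018, 1.0, 0.0], [0.0, 0.0, -1.0]]
wrist_force: [0.7, -0.4, -2.7]
gripper_width: 0.226
gripper_force: 30.0
```

```bash
cat > b.py <<'E'
from h import *
import sys
# biscuit seen on the lifter vs predicted, both fixed cameras; then remaining shift to rack slot
def run(slot,c=.094,tag='t'):
    s=sense(); R=s['ee_rot'][:2,:2]; p=s['tcp_pos']; x=-R[:,0]
    print('tcp',p.round(4),'yaw',np.degrees(np.arctan2(x[1],x[0])).round(2),'F',s['wrist_force'].round(1))
    bc=[*(p[:2]+x*c),p[2]-.0256+.003+.016]
    for n in ('side','scene'):
        im=cap(n,f'{tag}_{n}.png'); h=cv2.cvtColor(im['frame'],cv2.COLOR_BGR2HSV); mk=cv2.inRange(h,(10,90,90),(25,220,255))
        u,v=proj(im,bc); w=np.zeros_like(mk); cv2.circle(w,(int(u),int(v)),32,255,-1); mk&=w
        lab=cv2.connectedComponentsWithStats(mk); j=1+np.argmax(lab[2][1:,4]); q=lab[2][j]; print(n,'pred top centre',np.round((u,v),1),'blob',q.tolist(),'blob mid at',ray(im,q[0]+q[2]/2,q[1]+q[3]/2,bc[2]-.008).round(4),'expected',np.round(bc[:2],4))
    t=np.array([.518,-.2146])+slot*np.array([.0192,.9998])+.005*np.array([1,-.019]); g=t-c*np.array([.9998,-.0192])
    print('shift tool xy cm',(R.T@(g-p[:2])*100).round(2))
E
python3 -c "
from b import *; run(-.086,tag='k1')"
```

```text
tcp [ 0.4298 -0.298   0.1875] yaw -1.05 F [ 0.7 -0.4 -2.7]
side pred top centre [271.2 231.5] blob [252, 219, 40, 32, 1009] blob mid at [ 0.5253 -0.3002  0.1729] expected [ 0.5237 -0.2997]
scene pred top centre [293.7 118.9] blob [283, 112, 22, 19, 309] blob mid at [ 0.5212 -0.2979  0.1729] expected [ 0.5237 -0.2997]
shift tool xy cm [ 0.24 -0.09]
```

```bash
python3 - <<'E'
from h import *
for nm in ('side0.png','scene0.png'):
    D=load(nm); g=cv2.cvtColor(D['frame'],cv2.COLOR_BGR2GRAY).astype(np.float32)
    ys=np.arange(-.345,-.085,.0005)
    prof=np.zeros(len(ys))
    for dx in np.arange(-.035,.036,.005):
        pts=np.array([proj(D,[.518+dx+.0192*(y+.2146),y-.0192*dx,.0435]) for y in ys],np.float32)
        prof+=cv2.remap(g,pts[:,0].reshape(1,-1),pts[:,1].reshape(1,-1),cv2.INTER_CUBIC)[0]/15
    # match template of six rods: score offset for dark/bright line detail
    hp=prof-cv2.GaussianBlur(prof.reshape(1,-1),(0,0),20)[0]
    rods=np.array([-.1075,-.0645,-.0215,.0215,.0645,.1075])
    sc=[(np.interp(rods+o,ys,hp).mean(),o) for o in np.arange(-.235,-.195,.001)]
    print(nm,'darkest',min(sc),'brightest',max(sc)); print([int(v) for v in prof[::6]])
E
```

```text
side0.png darkest (np.float64(-8.361953122755315), np.float64(-0.21599999999999997)) brightest (np.float64(7.931962730614226), np.float64(-0.19999999999999996))
[164, 181, 187, 163, 113, 124, 161, 159, 160, 170, 186, 192, 192, 191, 192, 193, 178, 134, 116, 156, 180, 165, 159, 168, 183, 194, 196, 196, 197, 188, 156, 131, 157, 189, 192, 172, 159, 162, 168, 173, 175, 176, 170, 144, 119, 129, 159, 174, 174, 160, 146, 148, 158, 171, 181, 182, 165, 133, 128, 158, 185, 188, 176, 163, 154, 157, 153, 135, 117, 120, 139, 157, 165, 170, 175, 178, 176, 167, 155, 154, 160, 162, 164, 165, 167, 168, 166]
scene0.png darkest (np.float64(-16.00058756312478), np.float64(-0.21299999999999997)) brightest (np.float64(13.637706911804543), np.float64(-0.22499999999999998))
[137, 148, 159, 170, 179, 182, 177, 165, 156, 162, 177, 185, 181, 166, 150, 147, 160, 176, 185, 186, 180, 166, 152, 154, 170, 185, 187, 177, 159, 151, 162, 180, 190, 192, 188, 177, 163, 157, 167, 182, 186, 177, 160, 154, 167, 183, 190, 191, 189, 180, 165, 157, 166, 181, 185, 175, 160, 161, 177, 189, 193, 193, 191, 186, 173, 159, 160, 174, 178, 162, 146, 156, 178, 190, 192, 191, 190, 187, 178, 163, 159, 170, 176, 163, 149, 155, 165]
```

step_arm(targets="0.2 -0.1 0.3 0; 0.3 0 0.6 0; 0 0 0.9 0; 0 0 1.2 0; 0 0 1.5 0; 0 0 1.5 0; 0 0 1.5 0; 0 0 1.2 0; 0 0 0.9 0; 0 0 0.6 0; 0 0 0.3 0; 0 0 0 0")

```text
time_s: 21.2
tcp_pos: [0.4246, -0.2991, 0.0819]
ee_rot: [[-1.0, 0.019, -0.001], [0.019, 1.0, 0.0], [0.001, 0.0, -1.0]]
wrist_force: [0.1, 0.9, -2.8]
gripper_width: 0.225
gripper_force: 30.0
```

```bash
python3 -c "
from b import *; run(-.086,tag='k2')"
```

```text
tcp [ 0.4246 -0.2991  0.0819] yaw -1.06 F [ 0.1  0.9 -2.8]
side pred top centre [267.7 273. ] blob [250, 261, 37, 32, 944] blob mid at [ 0.52   -0.3039  0.0673] expected [ 0.5186 -0.3008]
scene pred top centre [293.  144.3] blob [282, 137, 20, 19, 270] blob mid at [ 0.52   -0.298   0.0673] expected [ 0.5186 -0.3008]
shift tool xy cm [-0.27  0.03]
```

step_arm(targets="0 0 0.3 0; 0 0 0.3 0; 0 0 0.3 0; 0 0 0.3 0; 0 0 0.3 0; 0 0 0.3 0; 0 0 0.3 0; 0 0 0.3 0; 0 0 0.3 0; 0 0 0 0; 0 0 0 0; 0 0 0 0")

```text
time_s: 22.3
tcp_pos: [0.425, -0.2993, 0.0556]
ee_rot: [[-1.0, 0.018, 0.0], [0.018, 1.0, -0.0], [-0.0, -0.0, -1.0]]
wrist_force: [0.4, 0.4, -2.1]
gripper_width: 0.23
gripper_force: 30.0
```

step_arm(targets="0.3 0 0 0; 0.5 0 0 0; 0.8 0 0 0; 0.9 0 0 0; 1 0 0 0; 1 0 0 0; 1 0 0 0; 1 0 0 0; 0.8 0 0 0; 0.6 0 0 0; 0.4 0 0 0; 0 0 0 0")

```text
time_s: 23.3
tcp_pos: [0.341, -0.2976, 0.0556]
ee_rot: [[-1.0, 0.019, -0.0], [0.019, 1.0, 0.0], [0.0, 0.0, -1.0]]
wrist_force: [0.0, -0.7, -1.4]
gripper_width: 0.229
gripper_force: 30.0
```

```bash
cat > q.py <<'E'
from h import *
def bis(pos,z,tag):
    for n in ('side','scene'):
        im=cap(n,f'{tag}_{n}.png'); h=cv2.cvtColor(im['frame'],cv2.COLOR_BGR2HSV); mk=cv2.inRange(h,(10,90,90),(25,220,255))
        u,v=proj(im,[*pos,z+.016]); w=np.zeros_like(mk); cv2.circle(w,(int(u),int(v)),32,255,-1); mk&=w
        st=cv2.connectedComponentsWithStats(mk)[2]; q=st[1+np.argmax(st[1:,4])]
        print(n,'blob',q.tolist(),'at',ray(im,q[0]+q[2]/2,q[1]+q[3]/2,z+.008).round(4))
E
python3 -c "
from q import *; bis([.519,-.301],.045,'k3'); s=sense();print(s['tcp_pos'],s['wrist_force'])"
```

```text
side blob [250, 266, 37, 32, 918] at [ 0.5203 -0.3039  0.053 ]
scene blob [281, 141, 23, 18, 304] at [ 0.517  -0.2979  0.053 ]
[ 0.34228387 -0.29786361  0.05570243] [ 0.67548654 -0.43954946 -1.39525009]
```

step_arm(targets="0 0 -4.1 0; 0 0 -4.1 0; 0 0 -4.1 0; 0 0 0 3.2; 0.2 4 0 0; 0.2 4 0 0; 0.2 4 0 0; 0.2 4 0 0; 0.2 4 0 0; 0.2 4 0 0; 0.2 4 0 0; 0.2 4 0 0")

```text
time_s: 24.4
tcp_pos: [0.3496, 0.0248, 0.179]
ee_rot: [[-0.997, 0.074, 0.002], [0.074, 0.997, 0.001], [-0.002, 0.001, -1.0]]
wrist_force: [1.0, 1.1, -2.3]
gripper_width: 0.228
gripper_force: 30.0
```

step_arm(targets="0.2 4 0 0; 0.2 4 0 0; 0 0.7 0 0; 0 0 1.5 0; 0 0 1.5 0; 0 0 1 0; 0 0 0.2 0; 0 0 0 0; 0 0 0 0; 0 0 0 0")

```text
time_s: 25.23
tcp_pos: [0.3528, 0.11, 0.1373]
ee_rot: [[-0.997, 0.074, 0.001], [0.074, 0.997, 0.001], [-0.001, 0.001, -1.0]]
wrist_force: [1.0, -0.1, -2.0]
gripper_width: 0.227
gripper_force: 30.0
```

```bash
python3 -c "
from q import *; s=sense();print(s['tcp_pos'].round(4),s['ee_rot'].round(4)[:2,:2].tolist(),s['wrist_force'])
bis([.524,.097],.122,'k4')"
```

```text
[0.3528 0.11   0.1373] [[-0.9972, 0.0744], [0.0744, 0.9972]] [ 1.00074207 -0.10653477 -1.99465288]
side blob [249, 135, 26, 29, 630] at [0.5341 0.1381 0.13  ]
scene blob [210, 209, 28, 24, 534] at [0.5247 0.0996 0.13  ]
```

step_arm(targets="-0.4 0 0 0; -0.7 0 0 0; -0.7 0 0 0; -0.7 0 0 0; -0.7 0 0 0; -0.7 0 0 0; -0.7 0 0 0; -0.7 0 0 0; -0.7 0 0 0; -0.7 0 0 0; -0.7 0 0 0; -0.7 0 0 0")

```text
time_s: 26.33
tcp_pos: [0.4337, 0.1036, 0.1365]
ee_rot: [[-0.997, 0.074, -0.0], [0.074, 0.997, -0.0], [0.0, -0.0, -1.0]]
wrist_force: [-0.7, 0.4, -1.9]
gripper_width: 0.225
gripper_force: 30.0
```

step_arm(targets="0 0 0 0; 0 0 0 0; 0 0 -0.2 0; 0 0 -0.2 0; 0 0 -0.2 0; 0 0 -0.2 0; 0 0 -0.2 0; 0 0 -0.2 0; 0 0 0 0; 0 0 0 0")

```text
time_s: 27.17
tcp_pos: [0.4329, 0.1037, 0.1486]
ee_rot: [[-0.997, 0.074, -0.0], [0.074, 0.997, 0.0], [0.0, 0.0, -1.0]]
wrist_force: [-0.5, 0.4, -2.2]
gripper_width: 0.23
gripper_force: 30.0
```

```bash
python3 -c "
from q import *; s=sense();print(s['tcp_pos'].round(4),s['ee_rot'].round(4)[:2,:2].tolist(),s['wrist_force'],s['moment'])
p=s['tcp_pos'][:2]-.094*s['ee_rot'][:2,0]; print(p);bis(p,.1265,'k5')"
```

```text
[0.4329 0.1037 0.1486] [[-0.9972, 0.0744], [0.0744, 0.9972]] [-0.45010748  0.36870212 -2.18789466] [-0.02699097  0.0936558   0.01935896]
[0.52660408 0.09670333]
side blob [248, 135, 27, 29, 622] at [0.5321 0.1292 0.1345]
scene blob [210, 208, 25, 22, 314] at [0.5297 0.0987 0.1345]
```

step_arm(targets="0 0 -0.2 0; 0 0 -0.5 0; 0 0 -0.8 0; 0 0 -0.9 0; 0 0 -0.7 0; 0 0 -0.5 0; 0 0 -0.2 0; 0 0 0 0; 0 0 0 0")

```text
time_s: 28.02
tcp_pos: [0.4328, 0.1036, 0.1865]
ee_rot: [[-0.997, 0.074, -0.0], [0.074, 0.997, 0.0], [0.0, 0.0, -1.0]]
wrist_force: [-0.4, -0.5, -2.4]
gripper_width: 0.226
gripper_force: 30.0
```

```bash
python3 -c "
from q import *; s=sense();print(s['tcp_pos'].round(4),s['wrist_force'],s['moment'])
p=s['tcp_pos'][:2]-.094*s['ee_rot'][:2,0]; print(p);bis(p,.164,'k6')"
```

```text
[0.4328 0.1036 0.1865] [-0.41125366 -0.51699042 -2.40194291] [-0.01528072  0.10799603  0.01856379]
[0.52651059 0.09664389]
side blob [248, 135, 28, 16, 362] at [0.5312 0.0938 0.172 ]
scene blob [208, 198, 26, 24, 314] at [0.532  0.0986 0.172 ]
```

step_arm(targets="0 -0.3 0 0; 0 -0.6 0 0; 0 -0.9 0 0; 0 -1.2 0 0; -0.1 -1.5 0 0; -0.1 -1.8 0 0; -0.1 -2.1 0 0; -0.1 -2.1 0 0; -0.1 -2.1 0 0; -0.1 -2.1 0 0; -0.1 -2.1 0 0; -0.1 -2.1 0 0")

```text
time_s: 29.12
tcp_pos: [0.4261, -0.0874, 0.1866]
ee_rot: [[-0.997, 0.075, -0.0], [0.075, 0.997, -0.0], [0.0, -0.0, -1.0]]
wrist_force: [1.0, 0.3, -2.2]
gripper_width: 0.225
gripper_force: 30.0
```

step_arm(targets="-0.1 -2.1 0 0; -0.1 -2.1 0 0; -0.1 -2.1 0 0; -0.1 -1.8 0 0; -0.1 -1.5 0 0; -0.1 -1.2 0 0; -0.1 -0.9 0 -0.6; 0 -0.6 0 -0.8; 0 -0.4 0 -1; 0 0 0 -0.8; 0 0 0 0; 0 0 0 0")

```text
time_s: 30.12
tcp_pos: [0.4241, -0.2128, 0.1865]
ee_rot: [[-1.0, 0.019, -0.0], [0.019, 1.0, 0.0], [0.0, 0.0, -1.0]]
wrist_force: [-0.1, -0.0, -2.3]
gripper_width: 0.23
gripper_force: 30.0
```

```bash
python3 -c "
from b import *; run(0,tag='k7')"
```

```text
tcp [ 0.4241 -0.2128  0.1865] yaw -1.11 F [-0.1 -0.  -2.3]
side pred top centre [265.  205.4] blob [248, 196, 38, 26, 787] blob mid at [ 0.5222 -0.2163  0.1719] expected [ 0.5181 -0.2146]
scene pred top centre [282.3 136.6] blob [270, 129, 30, 30, 447] blob mid at [ 0.5005 -0.1987  0.1719] expected [ 0.5181 -0.2146]
shift tool xy cm [-0.49  0.  ]
```

step_arm(targets="0 0 0.3 0; 0 0 0.6 0; 0 0 0.9 0; 0 0 1.2 0; 0 0 1.5 0; 0 0 1.5 0; 0 0 1.5 0; 0 0 1.2 0; 0 0 0.9 0; 0 0 0.6 0; 0 0 0.3 0; 0 0 0 0")

```text
time_s: 31.22
tcp_pos: [0.4244, -0.2125, 0.081]
ee_rot: [[-1.0, 0.018, -0.001], [0.018, 1.0, 0.0], [0.001, 0.0, -1.0]]
wrist_force: [0.5, -0.4, -1.7]
gripper_width: 0.226
gripper_force: 30.0
```

step_arm(targets="0 0 0.3 0; 0 0 0.3 0; 0 0 0.3 0; 0 0 0.3 0; 0 0 0.3 0; 0 0 0.3 0; 0 0 0.3 0; 0 0 0.3 0; 0 0 0.2 0; 0 0 0 0; 0 0 0 0; 0 0 0 0")

```text
time_s: 32.22
tcp_pos: [0.4248, -0.2126, 0.0556]
ee_rot: [[-1.0, 0.019, 0.0], [0.019, 1.0, -0.0], [-0.0, -0.0, -1.0]]
wrist_force: [0.3, -0.0, -1.8]
gripper_width: 0.225
gripper_force: 30.0
```

```bash
python3 -c "
from q import *; s=sense();print(s['tcp_pos'].round(4),s['wrist_force'],s['moment'])
bis([.518,-.2146],.045,'k8')"
```

```text
[ 0.4248 -0.2126  0.0556] [ 0.31023565 -0.04674969 -1.7528229 ] [-0.03223497 -0.00949491 -0.00180584]
side blob [250, 239, 34, 43, 1106] at [ 0.5218 -0.2421  0.053 ]
scene blob [269, 143, 35, 33, 451] at [ 0.5144 -0.2502  0.053 ]
```

step_arm(targets="0.3 0 0 0; 0.5 0 0 0; 0.8 0 0 0; 0.9 0 0 0; 1 0 0 0; 1 0 0 0; 1 0 0 0; 1 0 0 0; 0.8 0 0 0; 0.6 0 0 0; 0.4 0 0 0; 0 0 0 0")

```text
time_s: 33.32
tcp_pos: [0.3407, -0.211, 0.0556]
ee_rot: [[-1.0, 0.019, -0.0], [0.019, 1.0, 0.0], [0.0, 0.0, -1.0]]
wrist_force: [0.3, 0.1, -1.8]
gripper_width: 0.224
gripper_force: 30.0
```

step_arm(targets="0 0 -4.1 0; 0 0 -4.1 0; 0 0 -4.1 0; 0 0 0 3.2; 0.15 4 0 0; 0.15 4 0 0; 0.15 4 0 0; 0.15 4 0 0; 0.15 4 0 0; 0.15 4 0 0; 0.15 4 0 0; 0.1 4 0 0")

```text
time_s: 34.32
tcp_pos: [0.3536, 0.1112, 0.179]
ee_rot: [[-0.997, 0.073, 0.001], [0.073, 0.997, 0.001], [-0.001, 0.001, -1.0]]
wrist_force: [1.1, -0.0, -1.8]
gripper_width: 0.228
gripper_force: 30.0
```

step_arm(targets="0.1 4 0 0; 0.1 4 0 0; 0 0.7 0 0; 0 0 1.5 0; 0 0 1.5 0; 0 0 1 0; 0 0 0.2 0; 0 0 0 0; 0 0 0 0; 0 0 0 0")

```text
time_s: 35.15
tcp_pos: [0.359, 0.1963, 0.1373]
ee_rot: [[-0.997, 0.074, 0.001], [0.074, 0.997, 0.001], [-0.001, 0.001, -1.0]]
wrist_force: [-0.1, -0.2, -1.6]
gripper_width: 0.229
gripper_force: 30.0
```

```bash
python3 -c "
from q import *; s=sense();print(s['tcp_pos'].round(4),s['ee_rot'].round(4)[:2,:2].tolist(),s['wrist_force'])
bis([.533,.182],.122,'k9')
bis([.518,-.26],.045,'k10')"
```

```text
[0.359  0.1963 0.1373] [[-0.9972, 0.0744], [0.0744, 0.9972]] [-0.09122708 -0.23502426 -1.61115888]
side blob [250, 135, 25, 15, 301] at [0.5386 0.1851 0.13  ]
scene blob [190, 230, 28, 26, 577] at [0.5319 0.1835 0.13  ]
side blob [250, 239, 37, 57, 1594] at [ 0.5234 -0.2632  0.053 ]
scene blob [272, 141, 32, 33, 489] at [ 0.5143 -0.2605  0.053 ]
```

step_arm(targets="-0.4 0 0 0; -0.7 0 0 0; -0.7 0 0 0; -0.7 0 0 0; -0.7 0 0 0; -0.7 0 0 0; -0.7 0 0 0; -0.7 0 0 0; -0.7 0 0 0; -0.7 0 0 0; -0.7 0 0 0; -0.7 0 0 0")

```text
time_s: 36.35
tcp_pos: [0.4399, 0.1898, 0.1365]
ee_rot: [[-0.997, 0.074, -0.0], [0.074, 0.997, -0.0], [0.0, -0.0, -1.0]]
wrist_force: [-0.7, 0.3, -2.1]
gripper_width: 0.229
gripper_force: 30.0
```

step_arm(targets="0 0 0 0; 0 0 0 0; 0 0 -0.2 0; 0 0 -0.2 0; 0 0 -0.2 0; 0 0 -0.2 0; 0 0 -0.2 0; 0 0 -0.2 0; 0 0 0 0; 0 0 0 0")

```text
time_s: 37.18
tcp_pos: [0.439, 0.1898, 0.1486]
ee_rot: [[-0.997, 0.074, -0.0], [0.074, 0.997, 0.0], [0.0, 0.0, -1.0]]
wrist_force: [-0.3, 0.1, -2.3]
gripper_width: 0.224
gripper_force: 30.0
```

step_arm(targets="0 0 -0.2 0; 0 0 -0.5 0; 0 0 -0.8 0; 0 0 -0.9 0; 0 0 -0.7 0; 0 0 -0.5 0; 0 0 -0.2 0; 0 0 0 0; 0 0 0 0")

```text
time_s: 37.93
tcp_pos: [0.439, 0.1897, 0.1865]
ee_rot: [[-0.997, 0.074, -0.0], [0.074, 0.997, 0.0], [0.0, 0.0, -1.0]]
wrist_force: [-0.3, 0.5, -2.0]
gripper_width: 0.224
gripper_force: 30.0
```

```bash
python3 -c "
from q import *; s=sense();print(s['tcp_pos'].round(4),s['wrist_force'],s['moment'])
p=s['tcp_pos'][:2]-.094*s['ee_rot'][:2,0]; print(p);bis(p,.164,'k11')
R=s['ee_rot'][:2,:2]; t=np.array([.518,-.2146])+.086*np.array([.0192,.9998])-.094*np.array([.9998,-.0192]); print(t,R.T@(t-s['tcp_pos'][:2]))"
```

```text
[0.439  0.1897 0.1865] [-0.31513191  0.51684363 -2.01974511] [-0.05207502  0.07437721 -0.01395487]
[0.53273604 0.18273164]
side blob [249, 123, 26, 15, 304] at [0.5364 0.1784 0.172 ]
scene blob [188, 220, 26, 23, 350] at [0.5389 0.18   0.172 ]
[ 0.42567   -0.1268124] [-0.01028514 -0.31665829]
```

step_arm(targets="0 -0.3 0 0; 0 -0.6 0 0; 0 -0.9 0 0; 0 -1.2 0 0; -0.1 -1.5 0 0; -0.1 -1.8 0 0; -0.1 -2.1 0 0; -0.1 -2.1 0 0; -0.1 -2.1 0 0; -0.1 -2.1 0 0; -0.1 -2.1 0 0; -0.1 -2.1 0 0")

```text
time_s: 39.03
tcp_pos: [0.4323, -0.0013, 0.1866]
ee_rot: [[-0.997, 0.075, -0.0], [0.075, 0.997, -0.0], [0.0, -0.0, -1.0]]
wrist_force: [0.4, 0.1, -2.8]
gripper_width: 0.227
gripper_force: 30.0
```

step_arm(targets="-0.1 -2.1 0 0; -0.1 -2.1 0 0; 0 -2.1 0 0; 0 -1.8 0 0; 0 -1.5 0 0; 0 -1.2 0 0; 0 -0.9 0 -0.6; 0 -0.7 0 -0.8; 0 -0.4 0 -1; 0 0 0 -0.8; 0 0 0 0; 0 0 0 0")

```text
time_s: 40.03
tcp_pos: [0.4253, -0.1273, 0.1866]
ee_rot: [[-1.0, 0.019, -0.0], [0.019, 1.0, 0.0], [0.0, 0.0, -1.0]]
wrist_force: [0.0, 0.5, -2.2]
gripper_width: 0.225
gripper_force: 30.0
```

```bash
python3 -c "
from b import *; run(.086,tag='k12')"
```

```text
tcp [ 0.4253 -0.1273  0.1866] yaw -1.1 F [ 0.   0.5 -2.2]
side pred top centre [262.9 183.2] blob [248, 175, 33, 23, 610] blob mid at [ 0.5229 -0.1303  0.172 ] expected [ 0.5193 -0.1291]
scene pred top centre [267.9 154.6] blob [255, 146, 30, 30, 411] blob mid at [ 0.5057 -0.117   0.172 ] expected [ 0.5193 -0.1291]
shift tool xy cm [-0.54  0.05]
```

step_arm(targets="0 0 0.3 0; 0 0.05 0.6 0; 0 0 0.9 0; 0 0 1.2 0; 0 0 1.5 0; 0 0 1.5 0; 0 0 1.5 0; 0 0 1.2 0; 0 0 0.9 0; 0 0 0.6 0; 0 0 0.3 0; 0 0 0 0")

```text
time_s: 41.13
tcp_pos: [0.4253, -0.1265, 0.0807]
ee_rot: [[-1.0, 0.018, -0.002], [0.018, 1.0, -0.0], [0.002, -0.0, -1.0]]
wrist_force: [-0.3, -0.0, -2.1]
gripper_width: 0.227
gripper_force: 30.0
```

step_arm(targets="0 0 0.3 0; 0 0 0.3 0; 0 0 0.3 0; 0 0 0.3 0; 0 0 0.3 0; 0 0 0.3 0; 0 0 0.3 0; 0 0 0.3 0; 0 0 0.2 0; 0 0 0 0; 0 0 0 0; 0 0 0 0")

```text
time_s: 42.13
tcp_pos: [0.4259, -0.1266, 0.0556]
ee_rot: [[-1.0, 0.018, 0.0], [0.018, 1.0, -0.0], [-0.0, -0.0, -1.0]]
wrist_force: [-0.5, 0.9, -2.0]
gripper_width: 0.229
gripper_force: 30.0
```

step_arm(targets="0.3 0 0 0; 0.5 0 0 0; 0.8 0 0 0; 0.9 0 0 0; 1 0 0 0; 1 0 0 0; 1 0 0 0; 1 0 0 0; 0.8 0 0 0; 0.6 0 0 0; 0.4 0 0 0; 0 0 0 0")

```text
time_s: 43.13
tcp_pos: [0.3419, -0.125, 0.0556]
ee_rot: [[-1.0, 0.019, -0.0], [0.019, 1.0, 0.0], [0.0, 0.0, -1.0]]
wrist_force: [0.3, 0.6, -2.0]
gripper_width: 0.225
gripper_force: 30.0
```

step_arm(targets="0 0 -4 0; 0 0 -4 0; 0 0 -4 0; 0 0 0 0; 0 0 0 0")

```text
time_s: 43.55
tcp_pos: [0.3448, -0.1248, 0.1776]
ee_rot: [[-1.0, 0.019, 0.007], [0.019, 1.0, 0.001], [-0.007, 0.001, -1.0]]
wrist_force: [0.1, 0.4, -2.5]
gripper_width: 0.223
gripper_force: 30.0
```

```bash
python3 - <<'E'
from h import *
s=sense(); print(s['tcp_pos'].round(4),s['ee_rot'].round(4)[:2,:2].tolist(),s['time_s'])
c=cap('side','s9.png')
cv2.imwrite('pics/s9b.png',cv2.resize(c['frame'][130:320,150:320],None,fx=3.1,fy=3.1,interpolation=cv2.INTER_CUBIC))
E
```

```text
[ 0.3448 -0.1248  0.1776] [[-0.9998, 0.0185], [0.0185, 0.9998]] 43.55
```

View pics/s9b.png

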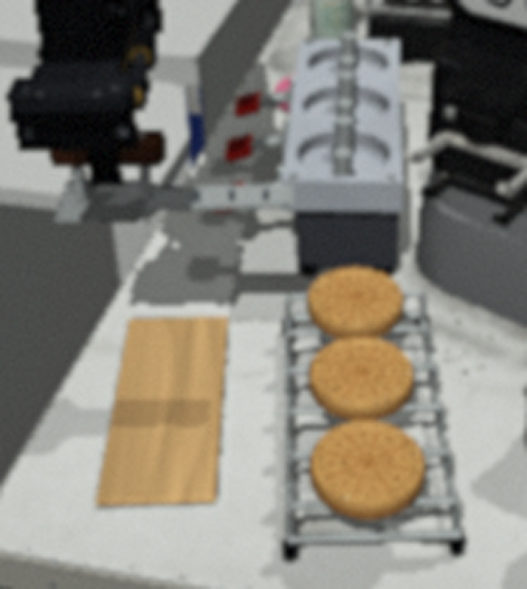

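All three biscuits lie flat, side by side, on the rack (crop (355,300), (362,377), (368,468)). The rods are still up and the board is empty. Now I'll return the lifter to the board.

step_arm(targets="-1.05 -3.37 0 0; -1.05 -3.37 0 0; -1.05 -3.37 0 0; 0 0 0 -7; 0 0 0 -7; 0 0 0 -7; 0 0 0 -7; 0 0 0 -7; 0 0 0 -7; 0 0 0 -7; 0 0 0 -7; 0 0 0 -7")

```text
time_s: 44.6
tcp_pos: [0.3711, -0.2263, 0.1731]
ee_rot: [[-0.465, -0.885, -0.005], [-0.885, 0.465, 0.001], [0.001, 0.005, -1.0]]
wrist_force: [-0.5, 0.4, -1.7]
gripper_width: 0.229
gripper_force: 30.0
```

step_arm(targets="0 0 0 -7; 0 0 0 -7; 0 0 0 -7; 0 0 0 -6; 0 0 3 0; 0 0 3 0; 0 0 3 0; 0 0 2 0; 0 0 1.5 0; 0 0 0 0; 0 0 0 0")

```text
time_s: 45.52
tcp_pos: [0.3709, -0.2265, 0.0488]
ee_rot: [[-0.018, -1.0, -0.005], [-1.0, 0.018, 0.001], [-0.001, 0.005, -1.0]]
wrist_force: [0.3, -0.4, -1.1]
gripper_width: 0.227
gripper_force: 30.0
```

```bash
python3 - <<'E'
from h import *
s=sense(); print(s['tcp_pos'].round(4),s['ee_rot'].round(4).tolist(),s['wrist_force'],s['joints'].round(0))
E
```

```text
[ 0.3709 -0.2265  0.0488] [[-0.0184, -0.9998, -0.0054], [-0.9998, 0.0184, 0.0009], [-0.0008, 0.0054, -1.0]] [ 0.26002399 -0.36178529 -1.10786421] [-10.  17. -38.   0. -35.   9.]
```

step_arm(targets="0 -0.2 0.4 0; 0 -0.2 0.4 0; 0 0 0.4 0; 0 0 0.2 0; 0 0 0.1 0; 0 0 0.1 0; 0 0 0 0; 0 0 0 0")

```text
time_s: 46.18
tcp_pos: [0.3765, -0.2268, 0.0347]
ee_rot: [[-0.019, -1.0, 0.0], [-1.0, 0.019, -0.0], [0.0, -0.0, -1.0]]
wrist_force: [0.5, 0.2, -1.1]
gripper_width: 0.224
gripper_force: 30.0
```

step_arm(targets="0 0 0.1 0; 0 0 0.1 0; 0 0 0.1 0; 0 0 0 0; 0 0 0 0")

```text
time_s: 46.6
tcp_pos: [0.3765, -0.2268, 0.0317]
ee_rot: [[-0.018, -1.0, 0.0], [-1.0, 0.018, -0.0], [0.0, -0.0, -1.0]]
wrist_force: [-0.8, 0.5, 0.4]
gripper_width: 0.224
gripper_force: 30.0
```

step_arm(targets="0 0 0 0; 0 0 0 0; 0 0 0 0; 0 0 0 0; 0 0 -1 0; 0 0 -2 0; 0 0 -3 0; 0 0 -4 0; 0 0 -4 0; 0 0 -4 0; 0 0 -3 0; 0 0 0 0", claw=5)

```text
time_s: 47.6
tcp_pos: [0.38, -0.2282, 0.2486]
ee_rot: [[-0.017, -1.0, 0.014], [-1.0, 0.017, -0.005], [0.005, -0.014, -1.0]]
wrist_force: [1.3, -0.4, 0.2]
gripper_width: 0.579
gripper_force: 0.0
```

```bash
python3 - <<'E'
from h import *
s=sense(); print(s['tcp_pos'].round(4),s['wrist_force'].round(1))
W=load('w2.png');D=load('s9.png')
def line(c,u,v): d=c['rotation']@np.array([(u-c['cx'])/c['f'],(v-c['cy'])/c['f'],1]); return c['eye'],d/np.linalg.norm(d)
def tri(a,b):
    A=[];B=[]
    for e,d in (a,b): P=np.eye(3)-np.outer(d,d);A.append(P);B.append(P@e)
    x=np.linalg.lstsq(np.vstack(A),np.hstack(B),rcond=None)[0]; return x.round(3),[float(np.linalg.norm(P@x-q).round(4)) for P,q in zip(A,B)]
k=512/800
# fork tip: w2 (128,195); candidates in side s9: crop(425,155)->
for uv in [(425,155),(440,140),(470,150)]:
    print(tri(line(W,128*k,195*k),line(D,150+uv[0]/3.1,130+uv[1]/3.1)))
for z in (.1,.15,.2): print(z,'w2 fork',ray(W,128*k,195*k,z).round(3),'grinder base edge',ray(W,230*k,300*k,0).round(3), 'upper body near (60,330)',ray(W,150*k,320*k,z).round(3))
# lifter check: grip colour blob in side
c=cap('side','s10.png'); cv2.imwrite('pics/fin_a.png',cv2.resize(c['frame'][130:330,150:330],None,fx=3,fy=3))
E
```

```text
[ 0.38   -0.2282  0.2486] [ 1.3 -0.4  0.2]
(array([ 0.565, -0.139,  0.188]), [0.0078, 0.0078])
(array([ 0.569, -0.138,  0.196]), [0.015, 0.015])
(array([ 0.584, -0.138,  0.183]), [0.0226, 0.0226])
0.1 w2 fork [ 0.601 -0.141  0.1  ] grinder base edge [ 0.589 -0.048  0.   ] upper body near (60,330) [ 0.606 -0.063  0.1  ]
0.15 w2 fork [ 0.576 -0.14   0.15 ] grinder base edge [ 0.589 -0.048  0.   ] upper body near (60,330) [ 0.58  -0.075  0.15 ]
0.2 w2 fork [ 0.55 -0.14  0.2 ] grinder base edge [ 0.589 -0.048  0.   ] upper body near (60,330) [ 0.554 -0.087  0.2  ]
```

```bash
python3 - <<'E'
from h import *
S=load('scene0.png');D=load('side0.png');k=512/800
for u,v in [(360,300),(300,325),(240,358)]:
    print('base low/top edge', [ray(S,u*k,v*k,z).round(3).tolist() for z in (0,.04,.08)])
for u,v in [(355,265),(290,300),(225,330)]: print('body', [ray(S,u*k,v*k,z).round(3).tolist() for z in (.1,.2,.3)])
s=sense();R=s['ee_rot'][:2,:2];print(s['ee_rot'].round(3).tolist(),s['tcp_pos'])
m=np.array([.9972,-.0744]);my=np.array([.0744,.9972])
for n,c in {'c':[.5205,.0107],'b':[.5268,.0967],'a':[.5328,.1827]}.items(): print(n,(np.array(c)+.015*my-.005*m).round(4))
E
```

```text
base low/top edge [[0.624, -0.082, 0.0], [0.605, -0.055, 0.04], [0.586, -0.028, 0.08]]
base low/top edge [[0.692, 0.031, 0.0], [0.671, 0.054, 0.04], [0.649, 0.077, 0.08]]
base low/top edge [[0.745, 0.152, 0.0], [0.722, 0.171, 0.04], [0.699, 0.19, 0.08]]
body [[0.631, -0.083, 0.1], [0.578, -0.008, 0.2], [0.526, 0.068, 0.3]]
body [[0.688, 0.05, 0.1], [0.63, 0.112, 0.2], [0.571, 0.174, 0.3]]
body [[0.748, 0.164, 0.1], [0.683, 0.215, 0.2], [0.619, 0.265, 0.3]]
[[-0.018, -1.0, 0.009], [-1.0, 0.018, -0.002], [0.002, -0.009, -1.0]] [ 0.37831648 -0.22724878  0.24516749]
c [0.5166 0.026 ]
b [0.5229 0.112 ]
a [0.5289 0.198 ]
```

step_arm(targets="0 0 0 7; 0 0 0 7; 0 0 0 7; 0 0 0 7; 0 0 0 7; 0 0 0 7; 0 0 0 7; 0 0 0 7; 0 0 0 7; 0 0 0 7; 0 0 0 7; 0 0 0 7", claw=0)

```text
time_s: 48.65
tcp_pos: [0.3756, -0.2264, 0.24]
ee_rot: [[-0.997, -0.08, -0.003], [-0.08, 0.997, 0.001], [0.003, 0.001, -1.0]]
wrist_force: [0.5, -0.7, 0.1]
gripper_width: 0.003
gripper_force: 0.0
```

step_arm(targets="0 0 0 7; 0 0 0 2.3; 0 3.75 0 0; 0 3.75 0 0; 0 3.75 0 0; 0 3.75 0 0; 0 3.75 0 0; 0 3.75 0 0; 0 3.75 0 0; -4 0 0 0; -4 0 0 0; -3.9 0 0 0")

```text
time_s: 49.65
tcp_pos: [0.5157, 0.028, 0.2403]
ee_rot: [[-0.997, 0.071, -0.002], [0.071, 0.997, -0.0], [0.002, -0.0, -1.0]]
wrist_force: [0.4, 0.2, -0.1]
gripper_width: 0.004
gripper_force: 0.0
```

step_arm(targets="0 0 4 0; 0 0 4 0; 0 0 2 0; 0 0 0 0; 0 0 0 0")

```text
time_s: 50.07
tcp_pos: [0.5142, 0.0255, 0.1401]
ee_rot: [[-0.997, 0.076, -0.004], [0.076, 0.997, -0.002], [0.004, -0.002, -1.0]]
wrist_force: [0.7, -0.1, 1.6]
gripper_width: 0.005
gripper_force: 0.0
```

```bash
python3 - <<'E'
from h import *
s=sense();R=s['ee_rot'][:2,:2];print(s['ee_rot'].round(3).tolist(),s['tcp_pos'],s['wrist_force'])
print(R.T@(np.array([.5166,.026])-s['tcp_pos'][:2])*100)
E
```

```text
[[-0.997, 0.076, -0.004], [0.076, 0.997, -0.002], [0.004, -0.002, -1.0]] [0.51418482 0.0254797  0.14005853] [ 0.71568582 -0.13728403  1.55671293]
[-0.23688008  0.07017553]
```

step_arm(targets="-0.1 0 0.5 0; 0 0 0.5 0; 0 0 0.4 0; 0 0 0.4 0; 0 0 0.4 0; 0 0 0.4 0; 0 0 0.4 0; 0 0 0.4 0; 0 0 0.4 0; 0 0 0.4 0; 0 0 0 0; 0 0 0 0")

```text
time_s: 51.07
tcp_pos: [0.5164, 0.026, 0.1]
ee_rot: [[-0.997, 0.076, 0.001], [0.076, 0.997, 0.0], [-0.001, 0.0, -1.0]]
wrist_force: [-0.9, 0.2, 3.1]
gripper_width: 0.007
gripper_force: 1.3
```

step_arm(targets="0 0 0.2 0; 0 0 0.2 0; 0 0 0.1 0; 0 0 0.1 0; 0 0 0 0; 0 0 0 0")

```text
time_s: 51.57
tcp_pos: [0.5165, 0.026, 0.0941]
ee_rot: [[-0.997, 0.076, 0.001], [0.076, 0.997, 0.0], [-0.001, 0.0, -1.0]]
wrist_force: [-0.7, 0.3, 4.7]
gripper_width: 0.005
gripper_force: 2.5
```

step_arm(targets="0 0 0.1 0; 0 0 0.1 0; 0 0 0 0; 0 0 0 0")

```text
time_s: 51.9
tcp_pos: [0.5166, 0.026, 0.0929]
ee_rot: [[-0.997, 0.075, 0.002], [0.075, 0.997, 0.0], [-0.002, 0.0, -1.0]]
wrist_force: [-2.3, -0.4, 10.8]
gripper_width: 0.002
gripper_force: 5.0
```

step_arm(targets="0 0 0.1 0; 0 0 0 0; 0 0 0 0")

```text
time_s: 52.15
tcp_pos: [0.5166, 0.026, 0.0927]
ee_rot: [[-0.997, 0.075, 0.002], [0.075, 0.997, -0.0], [-0.002, 0.0, -1.0]]
wrist_force: [-4.6, 0.9, 14.8]
gripper_width: 0.007
gripper_force: 7.4
```

step_arm(targets="0 0 -1.1 0; 0 0 -2 0; 0 0 -2 0; 0 2.9 0 0; 0 2.9 0 0; 0 2.8 0 0; 0 0 0 0; 0 0 0.5 0; 0 0 0.5 0; 0 0 0.5 0; 0 0 0 0; 0 0 0 0")

```text
time_s: 53.15
tcp_pos: [0.5221, 0.1106, 0.1258]
ee_rot: [[-0.997, 0.077, -0.001], [0.077, 0.997, -0.001], [0.001, -0.001, -1.0]]
wrist_force: [-0.1, 0.6, 1.1]
gripper_width: 0.008
gripper_force: 0.0
```

step_arm(targets="0 0 0.4 0; 0 0 0.4 0; 0 0 0.4 0; 0 0 0.4 0; 0 0 0.4 0; 0 0 0.4 0; 0 0 0.4 0; 0 0 0.3 0; 0 0 0.2 0; 0 0 0.1 0; 0 0 0 0; 0 0 0 0")

```text
time_s: 54.15
tcp_pos: [0.5232, 0.1113, 0.0933]
ee_rot: [[-0.997, 0.076, 0.002], [0.076, 0.997, 0.0], [-0.001, 0.0, -1.0]]
wrist_force: [-0.2, -1.5, 4.6]
gripper_width: 0.007
gripper_force: 2.4
```

step_arm(targets="0 0 0.1 0; 0 0 0.1 0; 0 0 0 0; 0 0 0 0")

```text
time_s: 54.48
tcp_pos: [0.5233, 0.1113, 0.0927]
ee_rot: [[-0.997, 0.075, 0.002], [0.075, 0.997, -0.0], [-0.002, -0.0, -1.0]]
wrist_force: [-3.5, -2.1, 13.2]
gripper_width: 0.008
gripper_force: 6.5
```

step_arm(targets="0 0 -1.1 0; 0 0 -2 0; 0 0 -2 0; 0 2.9 0 0; 0 2.9 0 0; 0 2.8 0 0; 0 0 0 0; 0 0 0.5 0; 0 0 0.5 0; 0 0 0.5 0; 0 0 0 0; 0 0 0 0")

```text
time_s: 55.48
tcp_pos: [0.5288, 0.1963, 0.1259]
ee_rot: [[-0.997, 0.077, -0.001], [0.077, 0.997, -0.001], [0.001, -0.001, -1.0]]
wrist_force: [0.2, -0.1, 0.1]
gripper_width: 0.007
gripper_force: 0.0
```

step_arm(targets="0 0 0.4 0; 0 0 0.4 0; 0 0 0.4 0; 0 0 0.4 0; 0 0 0.4 0; 0 0 0.4 0; 0 0 0.4 0; 0 0 0.3 0; 0 0 0.2 0; 0 0 0.1 0; 0 0 0 0; 0 0 0 0")

```text
time_s: 56.48
tcp_pos: [0.5297, 0.1972, 0.0934]
ee_rot: [[-0.997, 0.076, 0.002], [0.076, 0.997, 0.0], [-0.002, 0.0, -1.0]]
wrist_force: [0.2, -1.5, 4.1]
gripper_width: 0.007
gripper_force: 2.5
```

step_arm(targets="0 0 0.1 0; 0 0 0.1 0; 0 0 0 0; 0 0 0 0")

```text
time_s: 56.82
tcp_pos: [0.5299, 0.1971, 0.0927]
ee_rot: [[-0.997, 0.075, 0.002], [0.075, 0.997, 0.0], [-0.002, 0.0, -1.0]]
wrist_force: [-2.8, -2.4, 12.4]
gripper_width: 0.005
gripper_force: 6.1
```

step_arm(targets="0 0 -2 0; 0 0 -4 0; 0 0 -4 0; 0 0 -4 0; 0 0 -2 0; 4 0 0 0; 4 0 0 0; 3 -2 0 0; 0 -4 0 0; 0 -4 0 0; 0 -4 0 0; 0 -4 0 0")

```text
time_s: 57.82
tcp_pos: [0.4047, 0.0251, 0.2504]
ee_rot: [[-0.997, 0.074, 0.0], [0.074, 0.997, 0.001], [-0.0, 0.001, -1.0]]
wrist_force: [0.7, -0.2, -0.8]
gripper_width: 0.008
gripper_force: 0.0
```

step_arm(targets="0 -4 0 0; 0 -3 0 0; 0 0 0 0; 0 0 0 0")

```text
time_s: 58.15
tcp_pos: [0.3999, -0.0447, 0.2502]
ee_rot: [[-0.997, 0.08, -0.0], [0.08, 0.997, 0.001], [0.0, 0.001, -1.0]]
wrist_force: [0.6, 0.2, 0.2]
gripper_width: 0.005
gripper_force: 0.0
```

```bash
python3 - <<'E'
from h import *
s=sense();print(s['tcp_pos'],s['time_s'])
a=cap('side','f1.png')['frame'];b=cap('wrist','f2.png')['frame']
a=cv2.resize(a[130:330,150:380],(460,400),interpolation=cv2.INTER_CUBIC); b=cv2.resize(b[:230],(340,153),interpolation=cv2.INTER_AREA)
b=cv2.resize(load('f2.png')['frame'][60:235,:],None,fx=.65,fy=.65,interpolation=cv2.INTER_AREA)
o=np.zeros((400,460+b.shape[1],3),np.uint8);o[:,:460]=a;o[:b.shape[0],460:]=b
cv2.imwrite('pics/fin.png',o);print(o.shape)
E
```

```text
[ 0.39991887 -0.04473482  0.25018396] 58.15
(400, 793, 3)
```

View pics/fin.png

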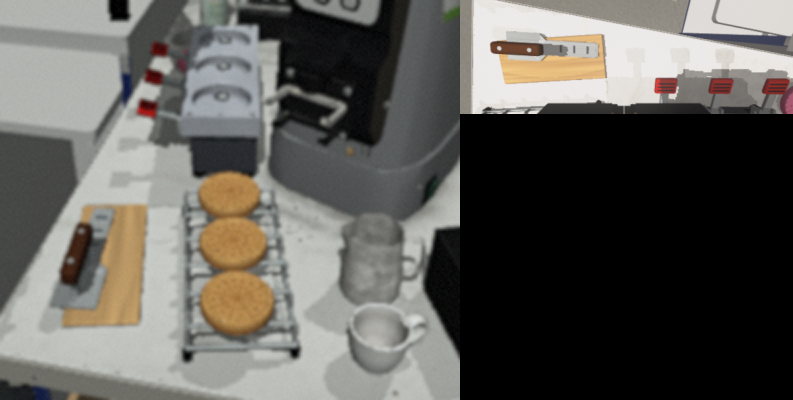

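The rods are down, the pads are up and the biscuits are in place. The lifter has been knocked aside: its blade overhangs the board's front edge (wrist part: grip (490,46)-(543,50), tip (598,47)). I'll measure it numerically and set it straight.

```bash
python3 - <<'E'
from h import *
for nm,roi,z in [('f2.png',(20,100,150,160),.062),('f1.png',(170,230,205,280),.055),('w1.png',(20,110,140,170),.062)]:
    W=load(nm); f=W['frame']; hsv=cv2.cvtColor(f,cv2.COLOR_BGR2HSV)
    mk=cv2.inRange(hsv,(0,80,20),(14,255,120)); w=np.zeros_like(mk); w[roi[1]:roi[3],roi[0]:roi[2]]=255; mk&=w
    mk=cv2.morphologyEx(mk,cv2.MORPH_CLOSE,np.ones((3,3)))
    l=cv2.connectedComponentsWithStats(mk); j=1+np.argmax(l[2][1:,4]); ys,xs=np.where(l[1]==j)
    P=np.array([ray(W,u,v,z)[:2] for u,v in zip(xs,ys)]); c=P.mean(0); ev,V=np.linalg.eigh(np.cov((P-c).T)); a=V[:,1]*np.sign(V[1,1]); t=(P-c)@a
    print(nm,len(xs),l[2][j][:4],'centre',c.round(4),'mid',(c+a*(t.max()+t.min())/2).round(4),'yaw',np.degrees(np.arctan2(a[1],a[0])).round(1),'len',(t.max()-t.min()).round(3),'wid',np.ptp((P-c)@V[:,0]).round(3))
W=load('f2.png')
for n,u,v,z in [('tip',598,37,.009),('tip',599,57,.009),('bk',508,33,.008),('bk?',510,57,.008)]: print(n,ray(W,(u-460)/.65,v/.65+60,z).round(4))
s=sense();R=s['ee_rot'];print(s['tcp_pos'].round(4),R.round(3).tolist())
E
```

```text
f2.png 1322 [ 47 124  81  22] centre [ 0.3464 -0.215 ] mid [ 0.3465 -0.2144] yaw 82.1 len 0.083 wid 0.019
f1.png 219 [181 242  14  30] centre [ 0.3496 -0.2249] mid [ 0.35   -0.2207] yaw 84.1 len 0.092 wid 0.02
w1.png 1281 [ 46 136  80  20] centre [ 0.3771 -0.2275] mid [ 0.3771 -0.2276] yaw 84.5 len 0.084 wid 0.02
tip [ 0.3398 -0.0877  0.009 ]
tip [ 0.3764 -0.0898  0.009 ]
bk [ 0.3199 -0.2515  0.008 ]
bk? [ 0.3635 -0.2571  0.008 ]
[ 0.4004 -0.0433  0.2503] [[-0.997, 0.076, -0.0], [0.076, 0.997, 0.0], [0.0, 0.0, -1.0]]
```

step_arm(targets="0 0 0 -7; 0 0 0 -7; 0 0 0 -7; 0 0 0 -7; 0 0 0 -7; 0 0 0 -7; 0 0 0 -7; 0 0 0 -7; 0 0 0 -7; 0 0 0 -7; 0 0 0 -7; 0 0 0 -7", claw=5)

```text
time_s: 59.25
tcp_pos: [0.4007, -0.0421, 0.2503]
ee_rot: [[-0.171, -0.985, -0.0], [-0.985, 0.171, 0.0], [-0.0, 0.0, -1.0]]
wrist_force: [0.4, 0.1, 0.2]
gripper_width: 0.576
gripper_force: 0.0
```

step_arm(targets="0 0 0 -3.4; 3.56 0.64 0 0; 3.56 0.64 0 0; 3.56 0.64 0 0; 3.56 0.64 0 0; 3.56 0.64 0 0; 0 0 4 0; 0 0 4 0; 0 0 4 0; 0 0 2.8 0; 0 0 0 0; 0 0 0 0")

```text
time_s: 60.25
tcp_pos: [0.3472, -0.2156, 0.102]
ee_rot: [[-0.119, -0.993, -0.003], [-0.993, 0.119, 0.0], [0.0, 0.003, -1.0]]
wrist_force: [-0.2, 0.3, 1.0]
gripper_width: 0.576
gripper_force: 0.0
```

```bash
python3 - <<'E'
from h import *
W=cap('wrist','f3.png'); s=sense(); print(s['tcp_pos'].round(4),s['ee_rot'].round(3).tolist())
f=W['frame']; hsv=cv2.cvtColor(f,cv2.COLOR_BGR2HSV); mk=cv2.inRange(hsv,(0,80,20),(14,255,120)); w=np.zeros_like(mk); w[100:245,200:310]=255; mk&=w
l=cv2.connectedComponentsWithStats(mk); j=1+np.argmax(l[2][1:,4]); ys,xs=np.where(l[1]==j); print(l[2][j])
P=np.array([ray(W,u,v,.062)[:2] for u,v in zip(xs,ys)]); c=P.mean(0); ev,V=np.linalg.eigh(np.cov((P-c).T)); a=V[:,1]*np.sign(V[1,1]); t=(P-c)@a
e=c+a*t.min(); print('yaw',np.degrees(np.arctan2(a[1],a[0])),'back end',e,'wid',np.ptp((P-c)@V[:,0]),'origin',e+a*.041)
R=s['ee_rot'][:2,:2]; print(R.T@(e+a*.041-s['tcp_pos'][:2])*100)
E
```

```text
[ 0.3487 -0.216   0.1035] [[-0.119, -0.993, 0.001], [-0.993, 0.119, -0.001], [0.001, -0.001, -1.0]]
[ 237  147   31   98 2707]
yaw 82.36470523416898 back end [ 0.34139943 -0.26091599] wid 0.018509396586678144 origin [ 0.34684697 -0.2202795 ]
[0.44227761 0.13090847]
```

step_arm(targets="0.2 0.1 2 0.8; 0 0 2 0; 0 0 1.5 0; 0 0 1 0; 0 0 0.6 0; 0 0 0 0; 0 0 0 0")

```text
time_s: 60.88
tcp_pos: [0.3475, -0.2183, 0.0328]
ee_rot: [[-0.134, -0.991, 0.003], [-0.991, 0.134, -0.001], [0.0, -0.003, -1.0]]
wrist_force: [0.3, 1.1, -0.1]
gripper_width: 0.576
gripper_force: 0.0
```

step_arm(targets="0 0 0 0; 0 0 0 0; 0 0 0 0; 0 0 0 0; 0 0 0 0; 0 0 0 0; 0 0 0 0; 0 0 0 0", claw=0.5)

```text
time_s: 61.55
tcp_pos: [0.3463, -0.2184, 0.0317]
ee_rot: [[-0.135, -0.991, 0.001], [-0.991, 0.135, -0.0], [0.0, -0.001, -1.0]]
wrist_force: [0.2, -0.0, 1.6]
gripper_width: 0.226
gripper_force: 29.9
```

step_arm(targets="0 0 -0.5 0; 0 0 -1 0; 0 0 -1 0; 0 0 -0.5 0; 0 0 0 0; 0 0 0 0")

```text
time_s: 62.05
tcp_pos: [0.3455, -0.2181, 0.0615]
ee_rot: [[-0.135, -0.991, 0.0], [-0.991, 0.135, 0.0], [-0.0, 0.0, -1.0]]
wrist_force: [-1.1, 0.6, -1.9]
gripper_width: 0.228
gripper_force: 29.9
```

step_arm(targets="0 -1 0 0; 0 -1 0 0; 0 -1 0 0; 0 0 0 -3.4; 0 0 0 -3.3; 0 0 1 0; 0 0 1 0; 0 0 0.4 0; 0 0 0.2 0; 0 0 0.2 0; 0 0 0 0; 0 0 0 0")

```text
time_s: 63.05
tcp_pos: [0.376, -0.2224, 0.0337]
ee_rot: [[-0.018, -1.0, 0.0], [-1.0, 0.018, -0.0], [0.0, -0.0, -1.0]]
wrist_force: [-0.1, 0.3, -0.8]
gripper_width: 0.223
gripper_force: 29.9
```

step_arm(targets="0 0 0.1 0; 0 0 0.1 0; 0 0 0 0; 0 0 0 0")

```text
time_s: 63.38
tcp_pos: [0.376, -0.2223, 0.0319]
ee_rot: [[-0.018, -1.0, 0.001], [-1.0, 0.018, -0.0], [0.0, -0.001, -1.0]]
wrist_force: [-0.1, -0.1, 0.4]
gripper_width: 0.225
gripper_force: 29.8
```

Release, rise, and check the lifter numerically before handing in.

step_arm(targets="0 0 0 0; 0 0 0 0; 0 0 0 0; 0 0 0 0; 0 0 -1 0; 0 0 -2 0; 0 0 -3 0; 0 0 -4 0; 0 0 -4 0; 0 0 -4 0; 0 0 -3 0; 0 0 0 0", claw=5)

```text
time_s: 64.38
tcp_pos: [0.379, -0.2237, 0.2486]
ee_rot: [[-0.017, -1.0, 0.014], [-1.0, 0.017, -0.005], [0.005, -0.014, -1.0]]
wrist_force: [0.8, -0.5, -0.5]
gripper_width: 0.577
gripper_force: 0.0
```

step_arm(targets="-4 0 0 0; -4 0 0 0; -4 0 0 0; -4 -2 0 0; 0 0 0 0; 0 0 0 0; 0 0 0 0; 0 0 0 0")

```text
time_s: 65.05
tcp_pos: [0.3966, -0.066, 0.2412]
ee_rot: [[-0.02, -1.0, -0.001], [-1.0, 0.02, -0.0], [0.0, 0.001, -1.0]]
wrist_force: [0.8, -1.0, 0.2]
gripper_width: 0.575
gripper_force: 0.0
```

```bash
python3 - <<'E'
from h import *
from q import bis
s=sense(); print(s['tcp_pos'].round(4),s['time_s'],s['wrist_force'].round(1))
W=cap('side','g1.png')
for nm in ('f1.png','s10.png','g1.png'):
    W=load(nm); f=W['frame']; hsv=cv2.cvtColor(f,cv2.COLOR_BGR2HSV); mk=cv2.inRange(hsv,(0,80,20),(14,255,120)); w=np.zeros_like(mk); w[230:285,170:225]=255; mk&=w
    l=cv2.connectedComponentsWithStats(mk); j=1+np.argmax(l[2][1:,4]); ys,xs=np.where(l[1]==j)
    P=np.array([ray(W,u,v,.055)[:2] for u,v in zip(xs,ys)]); c=P.mean(0); V=np.linalg.eigh(np.cov((P-c).T))[1]; a=V[:,1]*np.sign(V[1,1])
    print(nm,len(xs),c.round(4),np.degrees(np.arctan2(a[1],a[0])).round(1))
# change in rack / mould / bystander region since the picture before the last handling
A=load('f1.png')['frame'].astype(int);B=load('g1.png')['frame'].astype(int); d=np.abs(A-B).max(2)
print('rack',(d[210:310,235:305]>60).sum(),'bystanders',(d[230:330,315:370]>60).sum(),'mould',(d[140:215,240:285]>60).sum())
E
```

```text
[ 0.3966 -0.066   0.2412] 65.05 [ 0.8 -1.   0.2]
f1.png 217 [ 0.3496 -0.2251] 84.1
s10.png 213 [ 0.3495 -0.2247] 84.0
g1.png 213 [ 0.3783 -0.2289] 90.4
rack 0 bystanders 0 mould 182
```

```bash
python3 -c "
from station import r; print(r.finish_job())"
```

```text
the job is handed in; nothing more can be done
None
```

I handed the job in at about 65 s: all three biscuits lie flat on the rack, all the knockout rods are back down, the lifter is flat on its board (I re-laid it after it was knocked aside), and the cup and pitcher have not moved; I did not check the spice jar's position at the end.

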